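# Fit the bayonet plunger into the bench pellet press

## Task

Take the plunger out of its white storage block and thread it straight down through the press's top plate, guide plate and die. Then press it down against the spring and turn its handle bar clockwise (seen from above) a quarter turn to the stop, so that it stays locked under the two hooks when you let go. Feel your way gently, never force the plunger, and do not disturb the other things on the desk.

Things in the scene. Friction and masses are not known exactly. Their poses are not given: they have to be found in the camera images.
- plunger_bar (a point): centre of the plunger's black handle bar, the place to grip it: 46 mm long (x), 12 mm thick (y), 24 mm high; z points up along the plunger. Half a turn about z makes no difference. Below the bar are a neck of 11 mm diameter, a collar of 18 mm diameter (24 to 28 mm below this point) and a steel shank of 12 mm diameter. The plunger weighs about 0.12 kg.
- plunger_tip (a point): centre of the plunger's flat lower end, 119.5 mm below plunger_bar; same axes. The last 1.5 mm taper from 12 to 10 mm diameter. At the start the plunger stands upright in the bore of a white block (52 x 52 x 55 mm, on a 62 mm grey foot) with its lowest 48 mm inside.
- cross_pin (a point): centre of the steel cross pin through the shank, 81 mm above the tip and 38.5 mm below plunger_bar: 5 mm thick, 44 mm long, parallel to the bar (x).
- press: pellet press, fixed: grey base 96 (x) x 126 (y) x 14 mm; origin at the centre of its underside, z up. Its guide head has three vertical 13.5 mm through bores on one axis: top plate (98 to 108 mm up), guide plate (70 to 78 mm), die block (top 50 mm up). Plunger and press are precision parts: contact force between them, summed over all contacts, must stay under 60 N.
- top_plate (a point): point of the press frame at the height of the top plate's upper face (plate 52 x 92 mm in x, y, centred on the bore). The guide head is clamped by hand in slots: the true bore axis is at x = 0 but anywhere from y = -12 to +12 mm of this point. No reading tells where; feel for the plate's edge or the bore (or look). It stays put during the job.
- hooks (a point): point at the height of the undersides of two steel hooks, 8 mm above the top plate; hook tops are 5 mm higher. They stand 13 to 23 mm from the bore axis on its +y and -y sides. With the bar along the press's x the cross pin passes between them. Under the hooks it can be turned clockwise from above about 90 degrees to their stops (bar along y); the other way is blocked.
- punch_start (a point): height (37.5 mm) at which the tip meets the sprung punch in the die. The punch pushes back with 3 N at first, 0.8 N more per mm. Below 32.5 mm the cross pin clears the hooks' undersides; at 29.5 mm it bottoms hard on the top plate. Turned to the stops and let go, the tip stays at 32.5 mm; not locked, it springs back up to 37.5 mm.
- objective_canister: bystander: small round canister, cream lid on black base, 35 mm in diameter, 61 mm high, loose; origin at the centre of its underside.
- oil_dropper: bystander: small brown dropper bottle with black cap, 26 mm in diameter, 58 mm high, loose; origin at the centre of its underside.
- lab_timer: bystander: white bench timer, 26 x 62 x 52 mm, loose; origin at the centre of its underside.
There are look-alikes about, which are no part of the job. What is meant by the part that bears plunger_bar is not blue or pink, and is the larger of those in its own colour.

How it is judged:
At the end, for the whole second after the job is handed in: The plunger stands upright (within 0.06 rad) in all three bores, let go and at rest, held down by the hooks against the spring: its tip 27 to 35 mm above the underside of the press, its bar within 0.5 rad of the press's y axis (z of plunger_tip in the frame of press between 0.027 and 0.035 m and x of plunger_tip in the frame of press between -0.004 and 0.004 m and y of plunger_tip in the frame of press between -0.016 and 0.016 m and angle between plunger_bar's own z axis and vertical below 0.06 rad and angle between the x axis of plunger_bar and the y axis of press, either way round below 0.5 rad and linear speed of plunger below 0.02 m/s); the robot touches nothing.
It fails at once if the plunger is forced: contact force between plunger and press, summed over all contacts, over 60 N (contact force between plunger and press above 60 N).
It fails at once if the objective canister is moved by more than 15 mm (distance of objective_canister from where it was at the start of the episode above 0.015 m).
It fails at once if the oil dropper is moved by more than 15 mm (distance of oil_dropper from where it was at the start of the episode above 0.015 m).
It fails at once if the lab timer is moved by more than 15 mm (distance of lab_timer from where it was at the start of the episode above 0.015 m).
It also fails if it takes over 72 s, if anything falls off the work surface, if the arm or the gripper's body presses on something with over 40 N, if the wrist force passes 120 N, or if a joint passes its speed limit or range.

## Robot

A 6-joint arm with a two-finger parallel gripper is mounted at the origin on a cart in front of the work surface, level with it; the furniture and walls round the work are solid. World frame = base frame: x ahead of the robot, y to its left, z up, the work surface at z = 0. Lengths are in m, angles in rad, forces in N, time in s.
With the tool pointing down it reaches from about 0.425 to 0.95 m from the base axis. Payload 3.5 kg.
Tool frame: the origin (TCP) lies on the centre line of the jaws, within the pads' length; the fingertips stand 25 mm ahead of it and the grasp point (between the pads) lies 6 mm ahead of it; y points along the fingers, z is the direction in which the jaws open and shut, and the axes are right-handed (so a half turn about y gives the same grasp; the last joint's range is limited). The gripper opens to 85 mm and grips with 20 to 120 N. Pads are 22 mm wide; open, the fingers measure 114 mm over their backs; the gripper's body (76 mm by 85 mm) begins 54 mm behind the grasp point. The pads swing forward as they close: fully open they stand 13 mm farther back than shut.
Start: joints at [-1.286, 0.286, 1.577, -0, 1.279, -0.15], TCP at [0.284, -0.612, 0.256] pointing down, gripper open.
Joint ranges: [-2.77, 2.77], [-0.9, 2.22], [0.21, 2.48], [-1.53, 4.67], [0.24, 2.81], [-2.84, 2.84]. Speed limits (rad/s): [2.79, 2.79, 3.14, 3.14, 3.14, 3.14].

## Interface

Orientations are given as a unit quaternion [x, y, z, w].
In Python, from plant import ctrl gives the robot as it stands.
- The arm moves only by the tool arm_command, never from a script. Its argument "steps" is a list of rows, each an object with "hand": the opening, from 0 (shut) to 1 (fully open); "travel": the shift along the tool's x, y, z in units of 0.3 m (1.0 is 0.3 m), a list of three; "rotation": the turn, a rotation vector about the tool's x, y, z in units of 30 degrees (1.0 is 30 degrees), a list of three. A call has 1 to 20 rows; each row shifts and turns the pose as measured when the row begins, along the tool's axes as they then stand; what a row does not reach is not made up. A row lasts 1/8 s, in which the tool goes at most 62.5 mm and 10.7 degrees, less where a joint would pass 70% of its speed; a pose out of reach is approached as far as the arm can. A call with a number of a shift or a turn outside -1 to 1 is refused whole. A call with a gripper value outside its range is refused whole. The fingers move at their own pace and stop on an object; "grip_force" is the grip in N (left out, the last holds). Time passes only in rows, so rows that do not move let the fingers close. It gives the time, the measured TCP pose, the force and the opening at its end, in the units of the state.
- ctrl.get_state(): the state, without advancing time (a new reading comes with each control period).
- ctrl.read_camera(name): name is "scene" or "side" or "wrist"; returns (picture, depth): 480x640x3 uint8, blue, green, red; 480x640 float32, m along the optical axis (not along the pixel's ray), 0 where there is no reading.
- ctrl.camera_params(name): a dict with "fx", "fy", "cx", "cy" (pixels), "extrinsics" (4x4, takes a point from camera to world coordinates); the wrist camera has in their place "tool_from_camera" (4x4, takes a point from camera to tool coordinates, whose origin is the TCP and whose axes are the tool frame's). Camera axes: x right, y down, z forward; pixel columns grow to the right and rows downward; lengths in m; the calibration is good to about 2 mm. A picture is of the moment at which its call begins: read the wrist's pose just before it. camera_params takes no time and is no camera call.
- ctrl.sign_off(): hands the job in, once; it reports no verdict.
Trained networks look in the newest picture that a camera, given by its name, has taken for a name from the list of things; names that differ only in an ending like _2 or _b are one class to them, and where a whole thing is asked for, a point or a joint stands for the part that bears it (a point fixed in the world has none). Each returns a list of dicts, best first, with "score" (0 to 1); they miss things now and then, are a little off and sometimes report something else, mostly with a low value. They report only what shows in the picture. A call takes as long as a camera call. They do not tell look-alikes from the thing itself.
- ctrl.masks_of(camera, thing): "region" (480x640 bool, what is visible of it) and "at" ([column, row] in pixels, amid what is visible of it).
The state is a dict: "time": time; "qpos": joint angles; "dq": joint speeds; "joint_efforts": joint torques, N m; "eef_pos": TCP position; "tcp_rot": TCP orientation; "contact_force": force on the tool from outside, world axes, zero at the start; "wrist_torque": the same for the moment, N m; "opening": opening from 0.0 (shut) to 1.0 (fully open).
Only numpy, scipy, OpenCV 4.12 (cv2) and the standard library are available. Lean on these libraries where they do the work, as an engineer would, in place of code of your own. Each camera call takes 0.05 s, during which the arm holds its last target.

## Working session

There is one attempt and no reset: what is moved stays moved. The work goes in short steps, Python scripts to look and compute and a tool call to move; the robot and the scene stay as the last step left them, time stands still between calls to the robot, and variables do not carry over. Pictures are saved under pics/ and viewed, and the job is handed in when it is done.

Besides the shell and the picture viewer there is one more tool, called after "Emit:" by a JSON object that holds its "method" and its "body", one argument or row to a line. arm_command: Moves the arm, as the interface text tells. Shifts and turns lie within -1 to 1; 1 stands for 0.3 m of shift or 30 degrees of turn. Its arguments: {"type":"object","properties":{"steps":{"type":"array","items":{"type":"object","properties":{"hand":{"type":"number"},"travel":{"type":"array","items":{"type":"number","minimum":-1,"maximum":1}},"rotation":{"type":"array","items":{"type":"number","minimum":-1,"maximum":1}}}}},"grip_force":{"type":"number"}},"required":["steps"]}

```bash
ls; mkdir -p pics
python3 - <<'E'
from plant import ctrl
import cv2, numpy as np
s=ctrl.get_state(); print({k:np.round(v,4).tolist() for k,v in s.items()})
for n in ["scene","side","wrist"]:
    p,d=ctrl.read_camera(n); cv2.imwrite(f"pics/{n}0.png",p); np.save(f"pics/{n}0.npy",d)
    c=ctrl.camera_params(n); print(n,{k:np.round(v,4).tolist() for k,v in c.items()})
E
```

```text
pics
{'time': 0.0, 'qpos': [-1.286, 0.2872, 1.5782, 0.0, 1.2786, -0.15], 'dq': [-0.0006, 0.0015, 0.0, 0.0009, -0.0004, -0.0002], 'joint_efforts': [0.0002, -40.5978, -29.2626, -0.0002, 0.0057, 0.0], 'eef_pos': [0.2842, -0.6116, 0.2549], 'tcp_rot': [-0.1526, 0.6913, -0.6896, 0.1525], 'contact_force': [0.3921, -0.0717, -0.1952], 'wrist_torque': [0.0093, 0.0155, 0.0217], 'opening': 0.9971}
scene {'fx': 503.0186, 'fy': 503.0186, 'cx': 321.5166, 'cy': 238.9965, 'extrinsics': [[-0.7094, -0.4961, 0.5006, 0.1298], [-0.7047, 0.5086, -0.4947, 0.4531], [-0.0092, -0.7037, -0.7104, 0.706], [0.0, 0.0, 0.0, 1.0]]}
side {'fx': 445.1678, 'fy': 445.1678, 'cx': 319.137, 'cy': 241.97, 'extrinsics': [[-0.4963, 0.6789, -0.5412, 1.0075], [0.8681, 0.378, -0.3219, 0.3233], [-0.014, -0.6295, -0.7769, 0.7847], [0.0, 0.0, 0.0, 1.0]]}
wrist {'fx': 420.8476, 'fy': 420.8476, 'cx': 327.6954, 'cy': 244.0523, 'tool_from_camera': [[0.0001, 0.9526, 0.3043, -0.0776], [-0.0011, -0.3043, 0.9526, -0.118], [1.0, -0.0004, 0.001, 0.0001], [0.0, 0.0, 0.0, 1.0]]}
```

View pics/scene0.png

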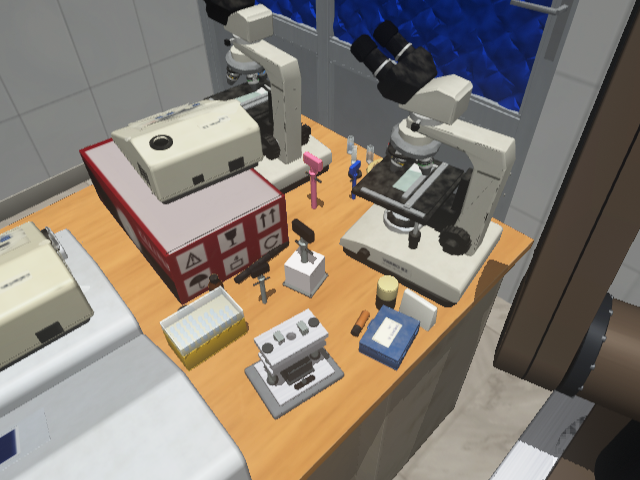

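View pics/side0.png

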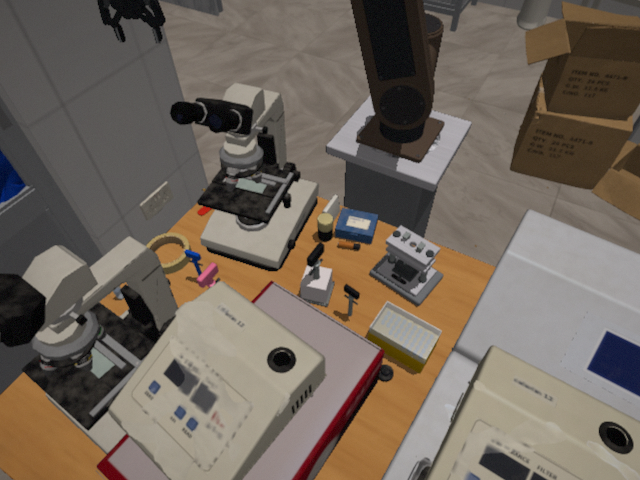

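View pics/wrist0.png

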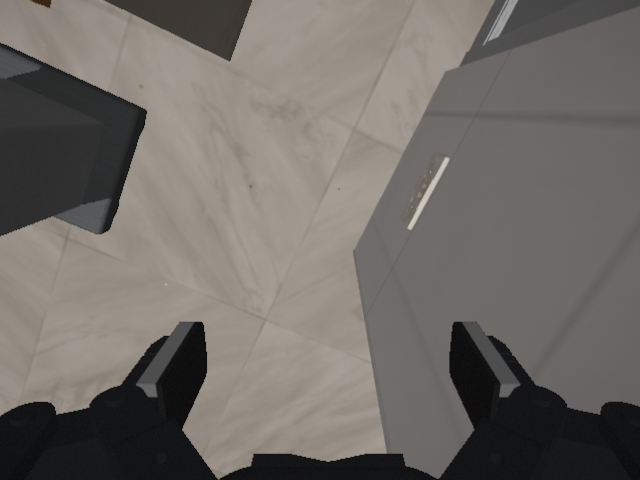

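The scene view shows the plunger in its white block at about (304,265). A smaller black look-alike stands at (262,285), with pink and blue ones behind. The press is at (293,365), and the canister, timer, and blue box are at (387,290) to (420,305). I'll measure these next.

```bash
cat > h.py <<'E'
from plant import ctrl
import cv2, numpy as np
from scipy.spatial.transform import Rotation as R
def cam(n):
    c=ctrl.camera_params(n)
    if 'extrinsics' in c: T=np.array(c['extrinsics'])
    else:
        s=ctrl.get_state(); W=np.eye(4); W[:3,:3]=R.from_quat(s['tcp_rot']).as_matrix(); W[:3,3]=s['eef_pos']; T=W@np.array(c['tool_from_camera'])
    return c,T
def cloud(d,c,T):
    v,u=np.mgrid[0:480,0:640]
    P=np.stack([(u-c['cx'])/c['fx']*d,(v-c['cy'])/c['fy']*d,d],-1)
    return P@T[:3,:3].T+T[:3,3]
def crop(p,x0,y0,x1,y1,name,k=5):
    cv2.imwrite(name,cv2.resize(p[y0:y1,x0:x1],None,fx=k,fy=k,interpolation=cv2.INTER_CUBIC))
def proj(P,c,T):
    q=(np.atleast_2d(P)-T[:3,3])@T[:3,:3]
    return np.stack([q[:,0]/q[:,2]*c['fx']+c['cx'],q[:,1]/q[:,2]*c['fy']+c['cy']],-1)
E
python3 - <<'E'
from h import *
for n in ["scene","side"]:
    p=cv2.imread(f"pics/{n}0.png"); d=np.load(f"pics/{n}0.npy"); c,T=cam(n); X=cloud(d,c,T)
    np.save(f"pics/{n}X.npy",X)
    for t in ["plunger_bar","press","objective_canister","oil_dropper","lab_timer"]:
        for m in ctrl.masks_of(n,t):
            r=m['region']&(d>0); Q=X[r]
            if len(Q): print(n,t,round(m['score'],2),np.round(m['at']),r.sum(),'med',np.round(np.median(Q,0),3),'lo',np.round(np.percentile(Q,2,axis=0),3),'hi',np.round(np.percentile(Q,98,axis=0),3))
p=cv2.imread("pics/scene0.png"); crop(p,230,210,450,420,"pics/s1.png",3)
p=cv2.imread("pics/side0.png"); crop(p,280,180,460,380,"pics/s2.png",3)
print(ctrl.get_state()['time'])
E
```

```text
scene plunger_bar 0.96 [313. 169.] 448 med [ 0.703 -0.09   0.109] lo [ 0.684 -0.099  0.013] hi [ 0.726 -0.087  0.132]
scene plunger_bar 0.88 [260. 272.] 391 med [0.588 0.143 0.068] lo [ 0.584  0.099 -0.001] hi [0.656 0.158 0.094]
scene plunger_bar 0.8 [302. 238.] 495 med [0.571 0.061 0.123] lo [0.552 0.053 0.057] hi [0.593 0.064 0.14 ]
scene plunger_bar 0.57 [355. 171.] 158 med [ 0.664 -0.171  0.079] lo [ 0.66  -0.189  0.006] hi [ 0.669 -0.158  0.093]
scene press 0.92 [293. 365.] 6425 med [0.434 0.216 0.032] lo [0.397 0.149 0.004] hi [0.496 0.266 0.12 ]
scene objective_canister 0.68 [382. 291.] 554 med [0.43  0.008 0.056] lo [ 0.417 -0.014  0.014] hi [0.447 0.017 0.063]
scene oil_dropper 0.68 [214. 282.] 159 med [0.652 0.195 0.046] lo [0.646 0.183 0.036] hi [0.662 0.205 0.059]
scene oil_dropper 0.25 [303. 235.] 516 med [0.571 0.061 0.123] lo [0.552 0.039 0.053] hi [0.596 0.064 0.14 ]
scene lab_timer 0.71 [419. 308.] 904 med [ 0.375 -0.012  0.034] lo [ 0.348 -0.024  0.005] hi [ 0.408 -0.007  0.053]
side plunger_bar 0.75 [196. 257.] 169 med [ 0.671 -0.169  0.081] lo [ 0.665 -0.183  0.025] hi [ 0.675 -0.156  0.094]
side plunger_bar 0.69 [352. 296.] 218 med [0.595 0.145 0.08 ] lo [0.556 0.129 0.001] hi [0.599 0.159 0.094]
side plunger_bar 0.61 [317. 258.] 343 med [0.581 0.062 0.126] lo [0.556 0.052 0.055] hi [0.6   0.066 0.14 ]
side plunger_bar 0.53 [209. 278.] 367 med [ 0.71  -0.088  0.124] lo [ 0.655 -0.152 -0.   ] hi [ 0.759 -0.009  0.222]
side press 0.97 [410. 267.] 3419 med [0.467 0.209 0.035] lo [0.422 0.145 0.005] hi [0.503 0.265 0.119]
side objective_canister 0.95 [324. 225.] 403 med [0.447 0.006 0.047] lo [ 0.424 -0.013  0.003] hi [0.455 0.018 0.063]
side oil_dropper 0.58 [323. 228.] 407 med [0.447 0.005 0.046] lo [ 0.424 -0.014  0.001] hi [0.455 0.018 0.063]
side lab_timer 0.49 [334. 207.] 264 med [ 0.376 -0.011  0.041] lo [-0.343 -0.369 -0.749] hi [ 0.41  -0.005  0.053]
0.65
```

View pics/s1.png

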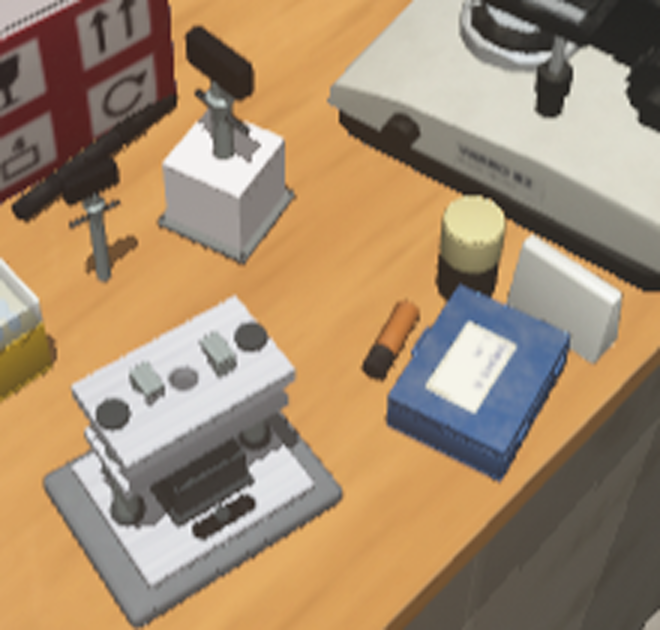

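View pics/s2.png

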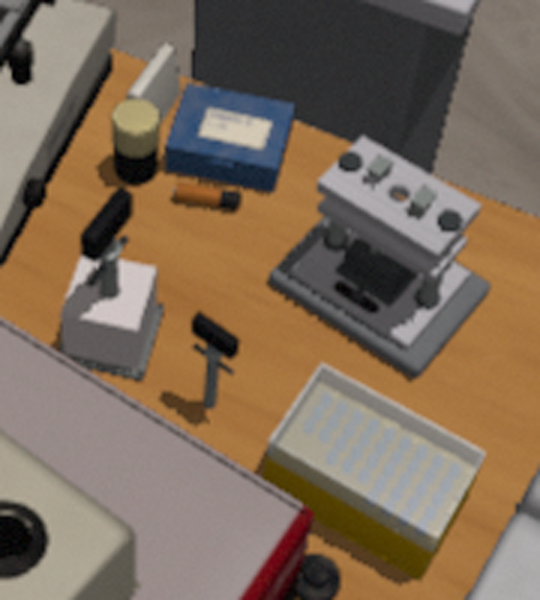

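The press's top plate shows the bore between the two hooks, at about scene (291,336). I'll compute geometry from the clouds.

Run:
```python
from h import *
for n,box,pb in [("scene",(285,210,330,265),(240,290,335,375)),("side",(300,235,330,275),(380,215,450,270))]:
    p=cv2.imread(f"pics/{n}0.png"); X=np.load(f"pics/{n}X.npy")
    x0,y0,x1,y1=box; Q=X[y0:y1,x0:x1].reshape(-1,3); g=p[y0:y1,x0:x1].reshape(-1,3).max(1)
    b=Q[(Q[:,2]>0.108)&(Q[:,2]<0.16)&(g<90)]
    print(n,'bar',len(b),b.min(0).round(3),b.max(0).round(3),b[:,:2].mean(0))
    (cx,cy),(w,h),a=cv2.minAreaRect((b[:,:2]*1000).astype(np.float32)); print('rect',cx,cy,w,h,a)
    t=b[b[:,2]>np.percentile(b[:,2],98)-0.004]; print('top',t.mean(0), cv2.minAreaRect((t[:,:2]*1000).astype(np.float32)), 'dir',np.degrees(np.arctan2(*np.linalg.svd(b[:,:2]-b[:,:2].mean(0),full_matrices=False)[2][0][::-1])))
    bl=Q[(Q[:,2]>0.045)&(Q[:,2]<0.07)]; tt=bl[bl[:,2]>np.median(bl[:,2])-0.003]; print('block top z',np.median(bl[:,2]),cv2.minAreaRect((tt[:,:2]*1000).astype(np.float32)))
    x0,y0,x1,y1=pb; Q=X[y0:y1,x0:x1].reshape(-1,3)
    t=Q[(Q[:,2]>0.104)&(Q[:,2]<0.112)]; print('plate z',np.median(t[:,2]),len(t),cv2.minAreaRect((t[:,:2]*1000).astype(np.float32)))
    t=Q[(Q[:,2]>0.115)&(Q[:,2]<0.13)]; print('hooks',len(t),t.mean(0),'max z',t[:,2].max() if len(t) else 0)
    if len(t)>5:
        _,l,ce=cv2.kmeans(t[:,:2].astype(np.float32),2,None,(3,50,1e-6),5,0); print(ce)
    xb=Q
    X2=X.reshape(-1,3); m=(X2[:,2]>0.008)&(X2[:,2]<0.018)&(X2[:,0]>0.36)&(X2[:,0]<0.54)&(X2[:,1]>0.13)&(X2[:,1]<0.29)
    print('base',m.sum(),cv2.minAreaRect((X2[m][:,:2]*1000).astype(np.float32)))
```

```text
scene bar 296 [0.551 0.053 0.11 ] [0.596 0.064 0.141] [0.5708078  0.06074033]
rect 573.275634765625 58.87419891357422 10.587197303771973 45.49794006347656 89.08123016357422
top [0.57252059 0.05906839 0.13805753] ((572.91552734375, 58.471038818359375), (9.79173755645752, 44.79068374633789), 88.8700942993164) dir -179.30587989853657
block top z 0.05497389452086898 ((604.904541015625, 28.496009826660156), (68.72792053222656, 108.11233520507812), 47.80824661254883)
plate z 0.10792632691598847 1838 ((448.06658935546875, 201.90093994140625), (93.11663055419922, 54.17298126220703), 79.0417251586914)
hooks 172 [0.44716034 0.20265755 0.12022804] max z 0.1232543743881952
[[0.45284206 0.21998139]
 [0.4416092  0.1857319 ]]
base 1407 ((448.1258544921875, 202.82257080078125), (126.54730987548828, 96.70893096923828), 78.73011779785156)
side bar 224 [0.556 0.053 0.108] [0.601 0.066 0.141] [0.582116   0.06131674]
rect 578.7102661132812 59.599369049072266 12.11538314819336 45.303916931152344 87.90967559814453
top [0.57909435 0.06017409 0.13809966] ((578.075439453125, 59.85011291503906), (11.463777542114258, 43.62818145751953), 87.57192993164062) dir -3.51611097149124
block top z 0.05465221694373057 ((567.3666381835938, 54.71842956542969), (31.694381713867188, 49.89085006713867), 18.888336181640625)
plate z 0.10754402130210394 907 ((451.1676940917969, 203.90853881835938), (92.40799713134766, 56.98725128173828), 79.39837646484375)
hooks 85 [0.45240505 0.20570095 0.11994812] max z 0.12274344306293239
[[0.45752537 0.2214564 ]
 [0.44636565 0.18711765]]
base 721 ((451.92254638671875, 205.17645263671875), (125.13213348388672, 97.9856948852539), 78.6995849609375)
```

Run:
```python
from h import *
s=ctrl.get_state(); M=R.from_quat(s['tcp_rot']).as_matrix(); print(M.round(3))
zy=np.degrees(np.arctan2(M[1,2],M[0,2])); print('tool z yaw',zy,'q1,q6 deg',np.degrees(s['qpos'][[0,5]] if hasattr(s['qpos'],'shape') else [s['qpos'][0],s['qpos'][5]]))
X=np.vstack([np.load(f"pics/{n}X.npy").reshape(-1,3) for n in("scene","side")])
def obs(x0,x1,y0,y1,z):
    m=(X[:,0]>x0)&(X[:,0]<x1)&(X[:,1]>y0)&(X[:,1]<y1)&(X[:,2]>z); print(x0,x1,y0,y1,m.sum(), X[m].min(0).round(3) if m.any() else '',X[m].max(0).round(3) if m.any() else '')
obs(0.5,0.66,-0.03,0.15,0.095)
obs(0.33,0.57,0.08,0.33,0.126)
obs(0.33,0.65,-0.1,0.33,0.16)
obs(0.2,0.45,-0.7,0.1,0.05)
```

```text
[[-0.907  0.     0.421]
 [-0.421 -0.    -0.907]
 [ 0.    -1.     0.   ]]
tool z yaw -65.09145370422472 q1,q6 deg [-73.68500049  -8.5934387 ]
0.5 0.66 -0.03 0.15 659 [0.551 0.051 0.095] [0.601 0.143 0.141]
0.33 0.57 0.08 0.33 0  
0.33 0.65 -0.1 0.33 3897 [ 0.435 -0.1    0.16 ] [ 0.614 -0.057  0.4  ]
0.2 0.45 -0.7 0.1 32157 [ 0.2   -0.675  0.05 ] [0.45  0.1   0.562]
```

Run:
```python
from h import *
X=np.vstack([np.load(f"pics/{n}X.npy").reshape(-1,3) for n in("scene","side")])
for z0,z1 in((0.02,.1),(.1,.2),(.2,.3),(.3,.4),(.4,.5),(.5,.6)):
  for y0 in np.arange(-.7,.3,.1):
    m=(X[:,0]>0.2)&(X[:,0]<0.7)&(X[:,1]>y0)&(X[:,1]<y0+.1)&(X[:,2]>z0)&(X[:,2]<z1)
    if m.sum()>15: print(z0,y0.round(1),m.sum(),'x',np.percentile(X[m,0],[1,99]).round(3))
```

```text
0.02 -0.4 121 x [0.617 0.673]
0.02 -0.3 1028 x [0.361 0.698]
0.02 -0.2 4919 x [0.347 0.673]
0.02 -0.1 8450 x [0.343 0.588]
0.02 -0.0 6895 x [0.345 0.67 ]
0.02 0.1 3784 x [0.404 0.681]
0.02 0.2 8985 x [0.416 0.69 ]
0.1 -0.3 353 x [0.451 0.589]
0.1 -0.2 7937 x [0.361 0.588]
0.1 -0.1 3454 x [0.385 0.697]
0.1 -0.0 2677 x [0.215 0.699]
0.1 0.1 3462 x [0.416 0.699]
0.1 0.2 2690 x [0.424 0.699]
0.2 -0.7 251 x [0.294 0.327]
0.2 -0.6 251 x [0.247 0.282]
0.2 -0.2 8194 x [0.357 0.558]
0.2 -0.1 543 x [0.24  0.531]
0.2 -0.0 2398 x [0.212 0.241]
0.2 0.1 910 x [0.2   0.215]
0.3 -0.7 527 x [0.292 0.327]
0.3 -0.6 577 x [0.246 0.299]
0.3 -0.2 6751 x [0.443 0.618]
0.3 -0.1 3320 x [0.241 0.611]
0.3 -0.0 4444 x [0.2   0.242]
0.3 0.1 262 x [0.2   0.213]
0.4 -0.1 727 x [0.241 0.255]
0.4 -0.0 5512 x [0.2   0.241]
0.5 -0.1 178 x [0.241 0.256]
0.5 -0.0 2295 x [0.203 0.239]
```

Run:
```python
from h import *
for n in("scene","side"):
    X=np.load(f"pics/{n}X.npy"); m=(X[...,0]>.19)&(X[...,0]<.26)&(abs(X[...,1])<.12)&(X[...,2]>.2)
    v,u=np.nonzero(m); print(n,m.sum(), (u.min(),u.max(),v.min(),v.max()) if m.any() else '')
X=np.load("pics/sceneX.npy")
for uv in [(520,200),(560,100),(600,300),(540,250),(600,40),(560,330),(560,370),(620,180)]: print(uv,X[uv[1],uv[0]].round(3))
X=np.load("pics/sideX.npy")
for uv in [(375,40),(395,70),(400,105),(400,135),(370,10),(420,30)]: print(uv,X[uv[1],uv[0]].round(3))
```

```text
scene 13176 (np.int64(493), np.int64(639), np.int64(0), np.int64(371))
side 7726 (np.int64(351), np.int64(433), np.int64(0), np.int64(123))
(520, 200) [ 0.53  -0.801 -0.312]
(560, 100) [ 0.52  -0.802  0.032]
(600, 300) [0.152 0.078 0.341]
(540, 250) [0.214 0.085 0.366]
(600, 40) [ 0.482 -0.805  0.199]
(560, 330) [0.166 0.097 0.299]
(560, 370) [0.147 0.104 0.256]
(620, 180) [0.186 0.055 0.446]
(375, 40) [0.242 0.    0.37 ]
(395, 70) [0.23  0.043 0.315]
(400, 105) [0.226 0.062 0.24 ]
(400, 135) [0.06  0.019 0.036]
(370, 10) [ 0.245 -0.013  0.424]
(420, 30) [0.219 0.077 0.397]
```

Emit:
{"method": "arm_command", "body": {
  "steps": [
    {"hand": 1,"travel": [0,-0.2,0],"rotation": [0,0,0]},
    {"hand": 1,"travel": [0,-0.2,0],"rotation": [0,0,0]},
    {"hand": 1,"travel": [0,-0.2,0],"rotation": [0,0,0]},
    {"hand": 1,"travel": [0,-0.2,0],"rotation": [0,0,0]},
    {"hand": 1,"travel": [0,-0.2,0],"rotation": [0,0,0]},
    {"hand": 1,"travel": [0,0,-0.17],"rotation": [0,0,0]},
    {"hand": 1,"travel": [0,0,-0.17],"rotation": [0,0,0]}
  ],
  "grip_force": 40
}}

```text
time: 1.52
eef_pos: [0.2414, -0.5221, 0.5624]
tcp_rot: [-0.153, 0.692, -0.689, 0.152]
contact_force: [-0.1, -0.1, 0.8]
opening: 1.0
```

Emit:
{"method": "arm_command", "body": {
  "steps": [
    {"travel": [-0.2,0,0],"rotation": [0,-0.199,0]},
    {"travel": [-0.2,0,0],"rotation": [0,-0.199,0]},
    {"travel": [-0.2,0,0],"rotation": [0,-0.199,0]},
    {"travel": [-0.2,0,0],"rotation": [0,-0.199,0]},
    {"travel": [-0.2,0,0],"rotation": [0,-0.199,0]},
    {"travel": [-0.2,0,0],"rotation": [0,-0.199,0]},
    {"travel": [-0.2,0,0],"rotation": [0,-0.199,0]},
    {"travel": [-0.2,0,0],"rotation": [0,-0.199,0]},
    {"travel": [-0.2,0,0],"rotation": [0,-0.199,0]},
    {"travel": [-0.2,0,0],"rotation": [0,-0.199,0]}
  ]
}}

```text
$.steps[0]: bad value
```

Emit:
{"method": "arm_command", "body": {
  "steps": [
    {"hand": 1,"travel": [-0.2,0,0],"rotation": [0,-0.199,0]},
    {"hand": 1,"travel": [-0.2,0,0],"rotation": [0,-0.199,0]},
    {"hand": 1,"travel": [-0.2,0,0],"rotation": [0,-0.199,0]},
    {"hand": 1,"travel": [-0.2,0,0],"rotation": [0,-0.199,0]},
    {"hand": 1,"travel": [-0.2,0,0],"rotation": [0,-0.199,0]},
    {"hand": 1,"travel": [-0.2,0,0],"rotation": [0,-0.199,0]},
    {"hand": 1,"travel": [-0.2,0,0],"rotation": [0,-0.199,0]},
    {"hand": 1,"travel": [-0.2,0,0],"rotation": [0,-0.199,0]},
    {"hand": 1,"travel": [-0.2,0,0],"rotation": [0,-0.199,0]},
    {"hand": 1,"travel": [-0.2,0,0],"rotation": [0,-0.199,0]},
    {"hand": 1,"travel": [-0.2,0,0],"rotation": [0,-0.199,0]}
  ]
}}

```text
time: 2.9
eef_pos: [0.6026, 0.0057, 0.5623]
tcp_rot: [-0.509, 0.492, -0.49, 0.509]
contact_force: [0.2, -0.8, -0.3]
opening: 1.002
```

```bash
cat >> h.py <<'E'
def rel(target, yaw=None):
    s=ctrl.get_state(); M=R.from_quat(s['tcp_rot']).as_matrix()
    y=np.degrees(np.arctan2(M[1,2],M[0,2])); v=M.T@(np.array(target)-s['eef_pos'])
    print('t',s['time'],'pos',np.round(s['eef_pos'],4),'yawz',y.round(2),'tilt',np.degrees(np.arccos(-M[2,1])).round(2),'F',np.round(s['contact_force'],1),'tau',np.round(s['wrist_torque'],2),'op',round(float(s['opening']),3))
    print('travel units',(v/0.3).round(4), 'rot y', None if yaw is None else round((y-yaw)/30,3))
    M2=np.eye(3)
    if yaw is not None:
        a=np.radians(yaw); M2=np.array([[np.sin(a),0,np.cos(a)],[-np.cos(a),0,np.sin(a)],[0,-1,0]]); print('rotvec/30deg',(np.degrees(R.from_matrix(M.T@M2).as_rotvec())/30).round(4))
E
python3 -c "
from h import *
rel([0.577,0.060,0.30],88)"
```

```text
t 2.9 pos [0.6026 0.0057 0.5623] yawz 2.11 tilt 0.14 F [ 0.2 -0.8 -0.3] tau [-0.01 -0.02 -0.05] op 1.002
travel units [-0.1825  0.8749 -0.0771] rot y -2.863
rotvec/30deg [-1.000e-04 -2.863e+00 -5.000e-03]
```

Emit:
{"method": "arm_command", "body": {
  "steps": [
    {"hand": 1,"travel": [-0.18,0,-0.077],"rotation": [0,0,0]},
    {"hand": 1,"travel": [0,0.11,0],"rotation": [0,-0.355,0]},
    {"hand": 1,"travel": [0,0.11,0],"rotation": [0,-0.355,0]},
    {"hand": 1,"travel": [0,0.11,0],"rotation": [0,-0.355,0]},
    {"hand": 1,"travel": [0,0.11,0],"rotation": [0,-0.355,0]},
    {"hand": 1,"travel": [0,0.11,0],"rotation": [0,-0.355,0]},
    {"hand": 1,"travel": [0,0.11,0],"rotation": [0,-0.355,0]},
    {"hand": 1,"travel": [0,0.11,0],"rotation": [0,-0.355,0]},
    {"hand": 1,"travel": [0,0.11,0],"rotation": [0,-0.355,0]},
    {"hand": 1,"travel": [0,0,0],"rotation": [0,0,0]}
  ]
}}

```text
time: 4.15
eef_pos: [0.5758, 0.0676, 0.2932]
tcp_rot: [-0.706, 0.009, -0.012, 0.708]
contact_force: [-1.7, -0.2, 0.3]
opening: 0.999
```

Run:
```python
from h import *
rel([0.577,0.060,0.126+0.006],88)
c,T=cam('wrist'); p,d=ctrl.read_camera('wrist'); cv2.imwrite('pics/w1.png',p); X=cloud(d,c,T); np.save('pics/w1X.npy',X)
for m in ctrl.masks_of('wrist','plunger_bar'):
    r=m['region']&(d>0); Q=X[r]; print(m['score'],m['at'],len(Q))
    b=Q[(Q[:,2]>0.108)&(Q[:,2]<.15)]
    if len(b)>20: print(b.min(0),b.max(0)); t=b[b[:,2]>.132]; print(len(t),t[:,2].mean(),cv2.minAreaRect((t[:,:2]*1000).astype(np.float32)))
```

```text
t 4.15 pos [0.5758 0.0676 0.2932] yawz 88.29 tilt 0.26 F [-1.7 -0.2  0.3] tau [-0.01 -0.01 -0.01] op 0.999
travel units [ 0.0026  0.5374 -0.0265] rot y 0.01
rotvec/30deg [-0.0045  0.0096  0.0072]
0.97 [416.6, 223.8] 873
0.83 [134.8, 354.7] 578
[ 0.68338788 -0.09855722  0.10841495] [ 0.69449613 -0.08775886  0.13334356]
43 0.1324530522177039 ((688.0108642578125, -95.08108520507812), (7.065839767456055, 10.509214401245117), 43.79498291015625)
0.81 [65.9, 315.5] 1077
```

View pics/w1.png

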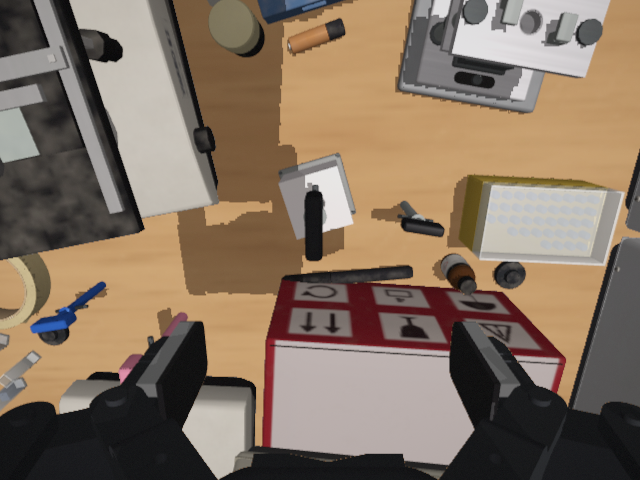

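Run:
```python
from h import *
X=np.load('pics/w1X.npy'); p=cv2.imread('pics/w1.png')
Q=X[180:268,292:335].reshape(-1,3); g=p[180:268,292:335].reshape(-1,3).max(1)
b=Q[(Q[:,2]>0.13)&(Q[:,2]<.15)&(g<80)]; print(len(b),np.percentile(b[:,2],[5,50,95]),cv2.minAreaRect((b[:,:2]*1000).astype(np.float32)))
f=b[:,:2]; u,s,v=np.linalg.svd(f-f.mean(0),full_matrices=False); print(f.mean(0),np.degrees(np.arctan2(v[0,1],v[0,0])))
Q=X[0:80,430:612].reshape(-1,3); t=Q[(Q[:,2]>.104)&(Q[:,2]<.112)]; print('plate part',cv2.minAreaRect((t[:,:2]*1000).astype(np.float32)))
```

```text
1101 [0.13658556 0.13859194 0.13982654] ((574.6570434570312, 57.31695556640625), (11.434979438781738, 44.854793548583984), 88.0298080444336)
[0.57340446 0.05770122] -2.111057194598888
plate part ((451.723388671875, 201.86183166503906), (92.98064422607422, 46.753746032714844), 79.19023895263672)
```

Emit:
{"method": "arm_command", "body": {
  "steps": [
    {"hand": 1,"travel": [-0.003,0.1,-0.03],"rotation": [-0.0045,0.0096,0.0072]},
    {"hand": 1,"travel": [0,0.15,0],"rotation": [0,0,0]},
    {"hand": 1,"travel": [0,0,0],"rotation": [0,0,0]}
  ]
}}

```text
time: 4.62
eef_pos: [0.5821, 0.0581, 0.2307]
tcp_rot: [0.707, -0.007, 0.023, -0.706]
contact_force: [-0.5, 0.2, -0.2]
opening: 0.996
```

```bash
cat > lookbar.py <<'E'
from h import *
import sys
c,T=cam('wrist'); p,d=ctrl.read_camera('wrist'); cv2.imwrite(sys.argv[1],p); X=cloud(d,c,T)
m=(p.max(2)<80)&(X[...,2]>.13)&(X[...,2]<.15)&(abs(X[...,0]-.576)<.04)&(abs(X[...,1]-.06)<.02)
b=X[m]; print(len(b),np.percentile(b[:,2],[5,50,95]),cv2.minAreaRect((b[:,:2]*1000).astype(np.float32)))
rel([0.575,0.0585,0.133],88)
E
python3 lookbar.py pics/w2.png
```

```text
1830 [0.13612381 0.13863831 0.13985503] ((574.9439697265625, 57.61817932128906), (11.608675956726074, 45.51789474487305), 87.91498565673828)
t 4.675 pos [0.5839 0.058  0.234 ] yawz 87.58 tilt 1.69 F [ 0.3 -0.6  1.7] tau [ 0.03 -0.03  0.02] op 1.001
travel units [-0.0396  0.3357  0.0006] rot y -0.014
rotvec/30deg [ 0.0018 -0.0141  0.0563]
```

View pics/w2.png

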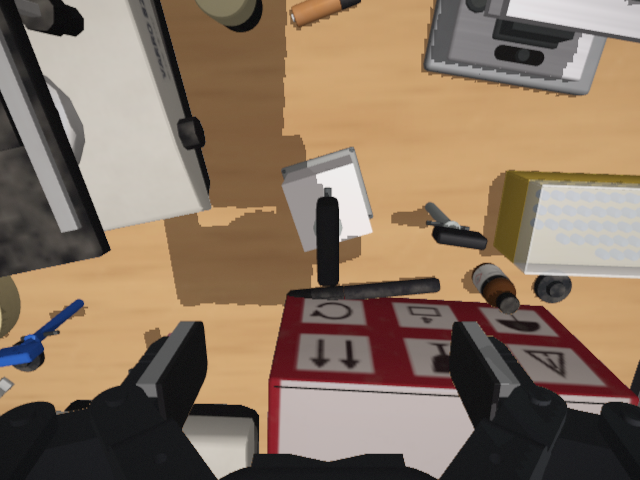

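Run:
```python
from h import *
s=ctrl.get_state(); print({k:np.round(v,3).tolist() for k,v in s.items()})
for n in["side","scene"]:
    p,d=ctrl.read_camera(n); cv2.imwrite(f"pics/{n}2.png",p)
rel([0.575,0.0585,0.133],88)
```

```text
{'time': 4.675, 'qpos': [-0.074, 0.099, 1.836, 0.0, 1.178, -1.602], 'dq': [0.003, -0.028, -0.051, -0.0, -0.006, -0.011], 'joint_efforts': [0.008, -29.757, -25.667, 0.002, 0.002, 0.009], 'eef_pos': [0.584, 0.058, 0.234], 'tcp_rot': [0.707, -0.005, 0.025, -0.706], 'contact_force': [0.292, -0.577, 1.672], 'wrist_torque': [0.034, -0.027, 0.022], 'opening': 1.001}
t 4.775 pos [0.5849 0.058  0.236 ] yawz 87.63 tilt 1.91 F [ 0.6  0.8 -0.4] tau [-0.01  0.   -0.04] op 0.997
travel units [-0.0443  0.342   0.0005] rot y -0.012
rotvec/30deg [ 0.0021 -0.0123  0.0637]
```

View pics/side2.png

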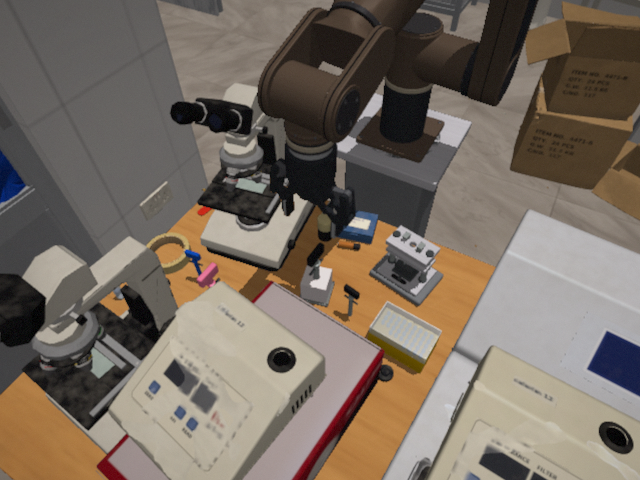

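View pics/scene2.png

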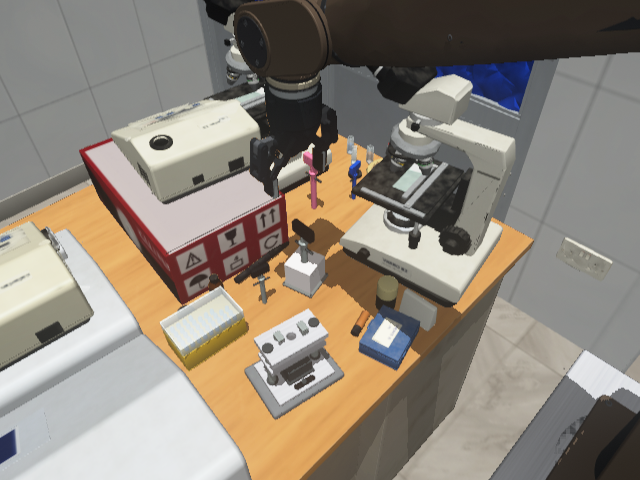

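Emit:
{"method": "arm_command", "body": {
  "steps": [
    {"hand": 1,"travel": [-0.035,0.1,0],"rotation": [0,-0.01,0.06]},
    {"hand": 1,"travel": [0,0.1,0],"rotation": [0,0,0]},
    {"hand": 1,"travel": [0,0.05,0],"rotation": [0,0,0]},
    {"hand": 1,"travel": [0,0,0],"rotation": [0,0,0]}
  ]
}}

```text
time: 5.28
eef_pos: [0.5763, 0.0585, 0.1609]
tcp_rot: [0.707, -0.011, 0.015, -0.706]
contact_force: [-0.8, -0.2, 1.1]
opening: 0.999
```

```bash
python3 -c "
from h import *
rel([0.575,0.0583,0.133],88)"
```

```text
t 5.275 pos [0.5763 0.0585 0.1609] yawz 87.93 tilt 0.3 F [-0.8 -0.2  1.1] tau [-0.03 -0.04  0.01] op 0.999
travel units [-0.0047  0.093  -0.0008] rot y -0.002
rotvec/30deg [ 0.0026 -0.0024  0.0097]
```

Emit:
{"method": "arm_command", "body": {
  "steps": [
    {"hand": 1,"travel": [-0.005,0.05,0],"rotation": [0,0,0.01]},
    {"hand": 1,"travel": [0,0.03,0],"rotation": [0,0,0]},
    {"hand": 1,"travel": [0,0.01,0],"rotation": [0,0,0]},
    {"hand": 1,"travel": [0,0,0],"rotation": [0,0,0]}
  ]
}}

```text
time: 5.78
eef_pos: [0.5758, 0.0585, 0.1338]
tcp_rot: [0.708, -0.012, 0.014, -0.706]
contact_force: [0.1, 1.0, 0.6]
opening: 0.999
```

```bash
python3 -c "
from h import *
rel([0.575,0.0583,0.133],88)
c,T=cam('wrist'); p,d=ctrl.read_camera('wrist'); cv2.imwrite('pics/w3.png',p)"
```

```text
t 5.775 pos [0.5758 0.0585 0.1338] yawz 87.93 tilt 0.15 F [0.1 1.  0.6] tau [-0.01  0.01 -0.02] op 0.999
travel units [-0.0027  0.0025 -0.0008] rot y -0.002
rotvec/30deg [ 0.0027 -0.0024  0.004 ]
```

View pics/w3.png

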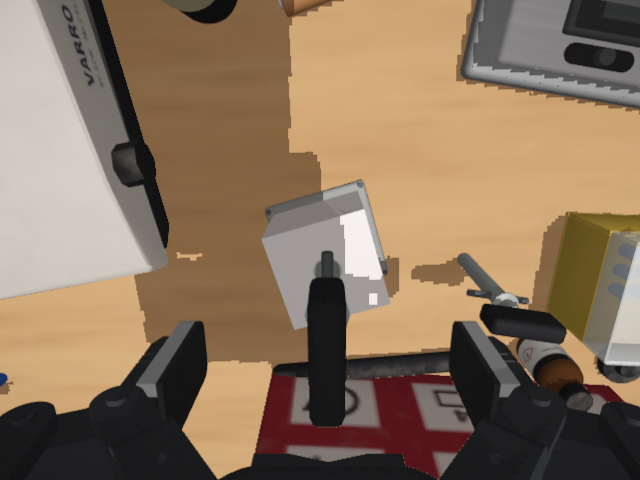

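Emit:
{"method": "arm_command", "body": {
  "steps": [
    {"hand": 0,"travel": [0,0,0],"rotation": [0,0,0]},
    {"hand": 0,"travel": [0,0,0],"rotation": [0,0,0]},
    {"hand": 0,"travel": [0,0,0],"rotation": [0,0,0]},
    {"hand": 0,"travel": [0,0,0],"rotation": [0,0,0]},
    {"hand": 0,"travel": [0,0,0],"rotation": [0,0,0]},
    {"hand": 0,"travel": [0,0,0],"rotation": [0,0,0]}
  ],
  "grip_force": 60
}}

```text
time: 6.58
eef_pos: [0.5769, 0.0584, 0.1355]
tcp_rot: [0.708, -0.011, 0.015, -0.706]
contact_force: [-0.0, 0.8, 0.8]
opening: 0.127
```

```bash
python3 -c "
from h import *
rel([0.575,0.0583,0.133],88)"
```

```text
t 6.575 pos [0.5769 0.0584 0.1355] yawz 87.94 tilt 0.33 F [-0.   0.8  0.8] tau [-0.02  0.01  0.03] op 0.127
travel units [-0.0063  0.0084 -0.0006] rot y -0.002
rotvec/30deg [ 0.0033 -0.0021  0.0105]
```

Emit:
{"method": "arm_command", "body": {
  "steps": [
    {"hand": 0,"travel": [0,-0.05,0],"rotation": [0,0,0.01]},
    {"hand": 0,"travel": [0,-0.1,0],"rotation": [0,0,0]},
    {"hand": 0,"travel": [0,-0.1,0],"rotation": [0,0,0]},
    {"hand": 0,"travel": [0,-0.1,0],"rotation": [0,0,0]},
    {"hand": 0,"travel": [0,-0.1,0],"rotation": [0,0,0]},
    {"hand": 0,"travel": [0,-0.03,0],"rotation": [0,0,0]},
    {"hand": 0,"travel": [0,0,0],"rotation": [0,0,0]}
  ]
}}

```text
time: 7.45
eef_pos: [0.5759, 0.0587, 0.2859]
tcp_rot: [0.707, -0.013, 0.013, -0.707]
contact_force: [-0.6, -0.4, -1.6]
opening: 0.125
```

Run:
```python
from h import *
rel([0.449,0.203,0.285],78.8)
for n in["side","scene","wrist"]:
    p,d=ctrl.read_camera(n); cv2.imwrite(f"pics/{n}4.png",p); np.save(f"pics/{n}4.npy",d)
rel([0.449,0.203,0.285],78.8)
p=cv2.imread("pics/side4.png"); q=cv2.imread("pics/scene4.png")
crop(p,240,170,400,330,"pics/side4c.png",3); crop(q,210,130,370,290,"pics/scene4c.png",3)
```

```text
t 7.45 pos [0.5759 0.0587 0.2859] yawz 87.92 tilt 0.09 F [-0.6 -0.4 -1.6] tau [0.   0.01 0.05] op 0.125
travel units [-0.4403  0.0026  0.4652] rot y 0.304
rotvec/30deg [ 0.0028  0.304  -0.001 ]
t 7.6 pos [0.5754 0.0587 0.284 ] yawz 87.92 tilt 0.22 F [-1.   1.3 -1.8] tau [-0.04 -0.03 -0.01] op 0.128
travel units [-0.4384 -0.0024  0.4652] rot y 0.304
rotvec/30deg [ 0.0031  0.304  -0.0068]
```

View pics/side4c.png

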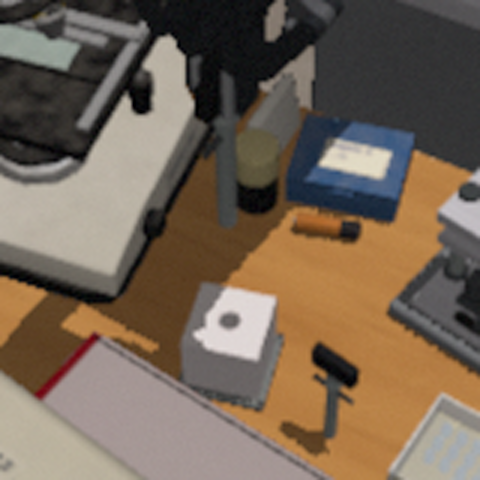

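View pics/scene4c.png

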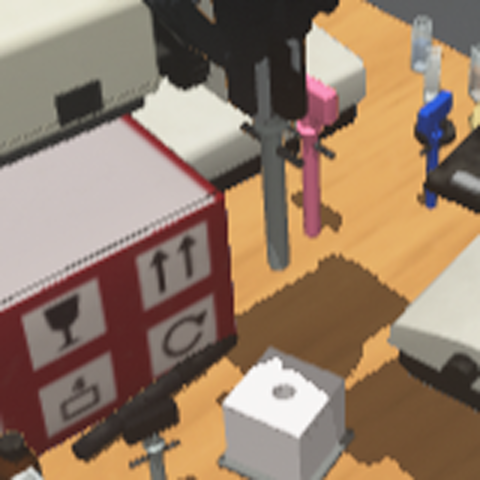

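View pics/wrist4.png

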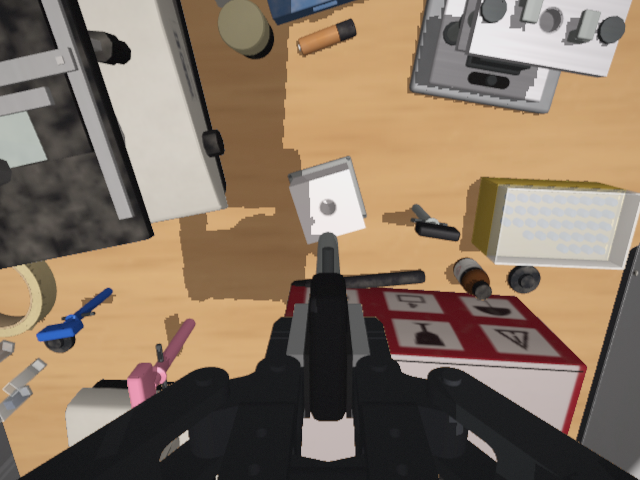

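Run:
```python
from h import *
w=cv2.imread("pics/wrist4.png"); s=cv2.imread("pics/scene4.png"); e=cv2.imread("pics/side4.png")
def z(p,cx,cy,r=15,k=14): return cv2.resize(p[cy-r:cy+r,cx-r:cx+r],None,fx=k,fy=k,interpolation=cv2.INTER_CUBIC)[:400,:400]
a=np.hstack([z(w,327,207,14),z(w,551,19,14)]); cv2.imwrite("pics/zw.png",a)
b=np.hstack([z(s,305,261,14),z(s,291,336,14)]); cv2.imwrite("pics/zs.png",b)
b=np.hstack([z(e,316,277,14),z(e,413,245,14)]); cv2.imwrite("pics/ze.png",b)
```

```text
(no output)
```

View pics/zw.png

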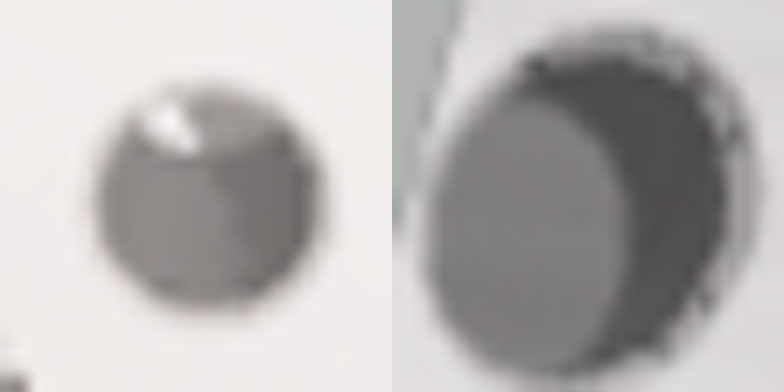

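View pics/zs.png

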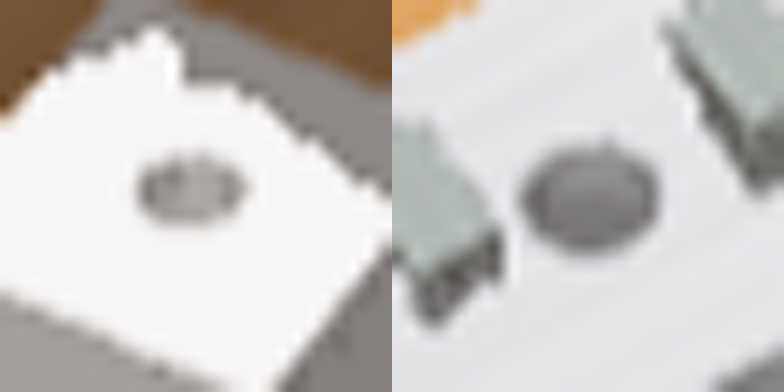

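View pics/ze.png

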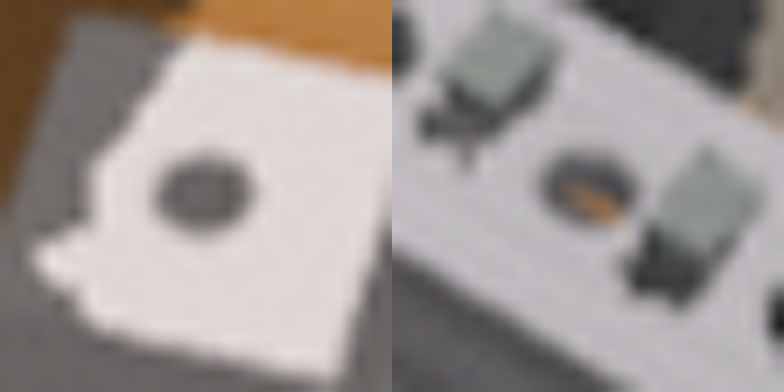

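```bash
cat >> h.py <<'E'
def ray(u,v,c,T,z):
    r=T[:3,:3]@np.array([(u-c['cx'])/c['fx'],(v-c['cy'])/c['fy'],1]); o=T[:3,3]; return (o+r*(z-o[2])/r[2])[:2]
E
python3 - <<'E'
from h import *
for n,a,b in [("wrist",(327.68,206.68),(550.3,19.0)),("scene",(304.25,260.1),(290.7,335.8)),("side",(316.03,276.3),(412.5,243.95))]:
    c,T=cam(n); A=ray(*a,c,T,.055); B=ray(*b,c,T,.108); print(n,A.round(4),B.round(4),'delta',(B-A).round(4))
E
```

```text
wrist [0.5743 0.0579] [0.4477 0.2022] delta [-0.1266  0.1443]
scene [0.5735 0.0578] [0.4472 0.203 ] delta [-0.1264  0.1451]
side [0.5784 0.0592] [0.4522 0.2039] delta [-0.1262  0.1447]
```

Emit:
{"method": "arm_command", "body": {
  "steps": [
    {"hand": 0,"travel": [-0.109,0,0.116],"rotation": [0,0,0]},
    {"hand": 0,"travel": [-0.109,0,0.116],"rotation": [0,0,0]},
    {"hand": 0,"travel": [-0.109,0,0.116],"rotation": [0,0,0]},
    {"hand": 0,"travel": [-0.1,0,0.1],"rotation": [0,0,0]},
    {"hand": 0,"travel": [0,0,0],"rotation": [0,0.15,0]},
    {"hand": 0,"travel": [0,0,0],"rotation": [0,0.13,0]},
    {"hand": 0,"travel": [0,0,0],"rotation": [0,0,0]}
  ]
}}

```text
time: 8.48
eef_pos: [0.4438, 0.2011, 0.2728]
tcp_rot: [0.706, -0.075, 0.058, -0.702]
contact_force: [-0.2, -0.4, -2.0]
opening: 0.128
```

```bash
python3 -c "
from h import *
rel([0.4505,0.2029,0.27],79.0); print(ctrl.get_state()['qpos'])"
```

```text
t 8.475 pos [0.4438 0.2011 0.2728] yawz 79.26 tilt 1.41 F [-0.2 -0.4 -2. ] tau [ 0.01 -0.02  0.05] op 0.128
travel units [0.021  0.0088 0.0103] rot y 0.009
rotvec/30deg [ 0.0153  0.0085 -0.0444]
[ 2.15920939e-01 -1.38353882e-01  1.99653060e+00  1.85473192e-03
  1.30794504e+00 -1.16786721e+00]
```

Emit:
{"method": "arm_command", "body": {
  "steps": [
    {"hand": 0,"travel": [0.021,0,0.01],"rotation": [0.015,0.009,-0.044]},
    {"hand": 0,"travel": [0,0,0],"rotation": [0,0,0]},
    {"hand": 0,"travel": [0,0,0],"rotation": [0,0,0]}
  ]
}}

```text
time: 8.85
eef_pos: [0.4509, 0.2024, 0.2711]
tcp_rot: [0.704, -0.068, 0.067, -0.704]
contact_force: [-0.2, 0.1, -0.9]
opening: 0.132
```

```bash
python3 -c "
from h import *
rel([0.4505,0.2029,0.255],79.0)
for n in['side','scene','wrist']:
    p,d=ctrl.read_camera(n); cv2.imwrite(f'pics/{n}5.png',p)
rel([0.4505,0.2029,0.255],79.0)
p=cv2.imread('pics/side5.png'); q=cv2.imread('pics/scene5.png')
crop(p,360,160,460,280,'pics/side5c.png',5); crop(q,230,240,350,400,'pics/scene5c.png',4)
"
```

```text
t 8.85 pos [0.4509 0.2024 0.2711] yawz 79.03 tilt 0.08 F [-0.2  0.1 -0.9] tau [-0.   -0.03 -0.01] op 0.132
travel units [-0.0014  0.0536  0.0013] rot y 0.001
rotvec/30deg [ 0.0015  0.0008 -0.0021]
t 9.0 pos [0.4509 0.2025 0.2713] yawz 79.02 tilt 0.06 F [ 0.3 -0.1 -1.5] tau [-0.   -0.01  0.05] op 0.125
travel units [-0.0014  0.0543  0.0011] rot y 0.001
rotvec/30deg [ 0.0012  0.0008 -0.0015]
```

View pics/side5c.png

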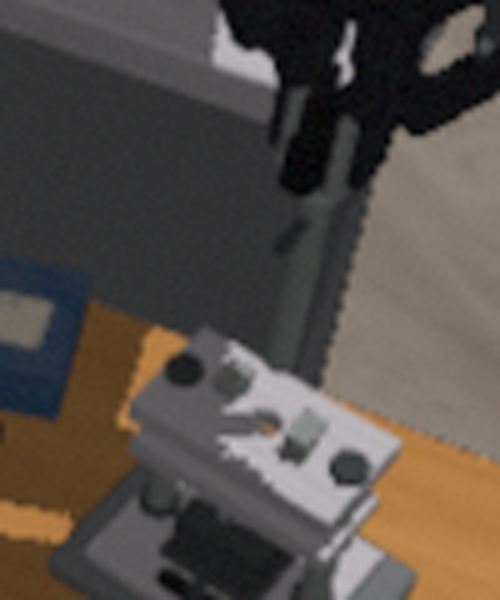

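View pics/scene5c.png

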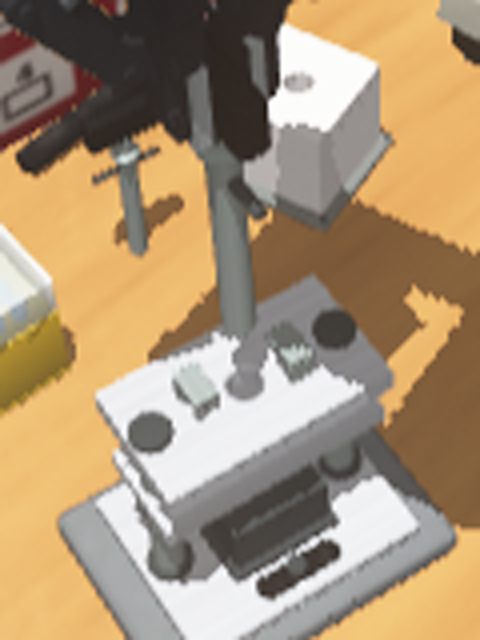

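View pics/wrist5.png

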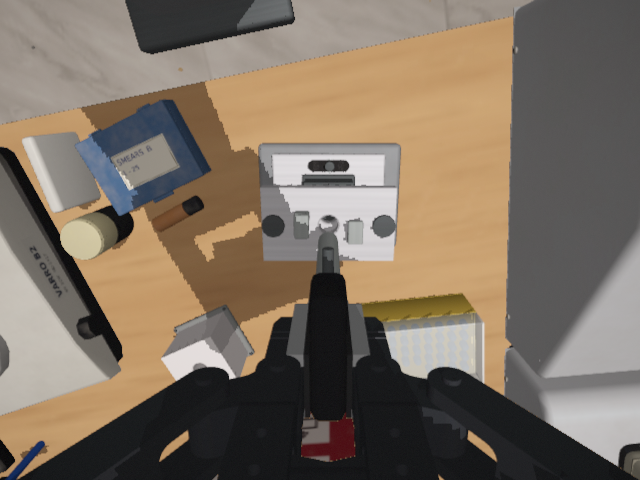

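Run:
```python
from h import *
P={'scene':(0.4472,0.2030),'side':(0.4522,0.2039)}
for n in P:
    c,T=cam(n); print(n,[proj([*P[n],z],c,T).round(1).tolist() for z in(.108,.1433,.152,.17,.19)])
    p=cv2.imread(f'pics/{n}5.png')
    for z in (.108,.1433,.19):
        u,v=proj([*P[n],z],c,T)[0]
    x0,y0=(265,280) if n=='scene' else (395,195)
    k=10; q=cv2.resize(p[y0:y0+60,x0:x0+50],None,fx=k,fy=k,interpolation=cv2.INTER_CUBIC)
    for dy in(-.006,0,.006):
        a=proj([P[n][0],P[n][1],.108],c,T)[0]; b=proj([P[n][0],P[n][1],.18],c,T)[0]
    f=lambda w:tuple(int(t) for t in ((w-np.array([x0,y0])+.5)*k))
    cv2.line(q,f(a),f(b),(0,0,255),1); cv2.circle(q,f(proj([*P[n],.1433],c,T)[0]),4,(0,255,0),1)
    cv2.imwrite(f'pics/{n}5z.png',q)
```

```text
scene [[[290.7, 335.8]], [[289.3, 321.0]], [[289.0, 317.2]], [[288.2, 309.1]], [[287.3, 299.8]]]
side [[[412.5, 244.0]], [[415.3, 232.2]], [[416.0, 229.2]], [[417.6, 222.8]], [[419.3, 215.4]]]
```

View pics/scene5z.png

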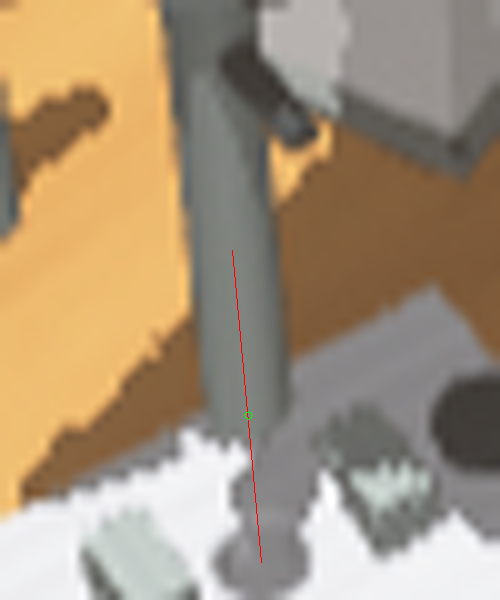

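View pics/side5z.png

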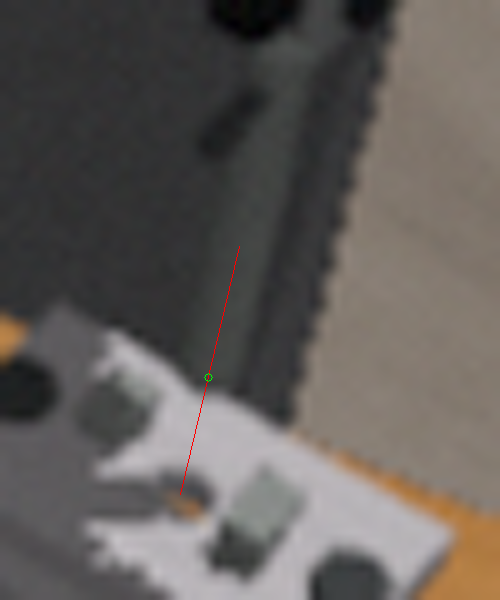

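Emit:
{"method": "arm_command", "body": {
  "steps": [
    {"hand": 0,"travel": [0,0.03,0],"rotation": [0,0,0]},
    {"hand": 0,"travel": [0,0.03,0],"rotation": [0,0,0]},
    {"hand": 0,"travel": [0,0.03,0],"rotation": [0,0,0]},
    {"hand": 0,"travel": [0,0,0],"rotation": [0,0,0]}
  ]
}}

```text
time: 9.5
eef_pos: [0.4503, 0.2023, 0.2416]
tcp_rot: [0.704, -0.068, 0.067, -0.704]
contact_force: [-0.3, 0.9, -0.7]
opening: 0.129
```

```bash
python3 -c "
from h import *
rel([0.4507,0.2025,0.235],79.0)
for n in['side','scene','wrist']:
    p,d=ctrl.read_camera(n); cv2.imwrite(f'pics/{n}6.png',p)
p=cv2.imread('pics/side6.png'); q=cv2.imread('pics/scene6.png'); w=cv2.imread('pics/wrist6.png')
cv2.imwrite('pics/c6.png',np.hstack([cv2.resize(a,(260,380),interpolation=cv2.INTER_CUBIC) for a in (q[290:350,270:311],p[205:265,395:436],w[190:265,303:354])]))
"
```

```text
t 9.5 pos [0.4503 0.2023 0.2416] yawz 79.03 tilt 0.14 F [-0.3  0.9 -0.7] tau [-0.07 -0.02 -0.02] op 0.129
travel units [0.0011 0.0221 0.0008] rot y 0.001
rotvec/30deg [ 0.0024  0.0009 -0.004 ]
```

View pics/c6.png

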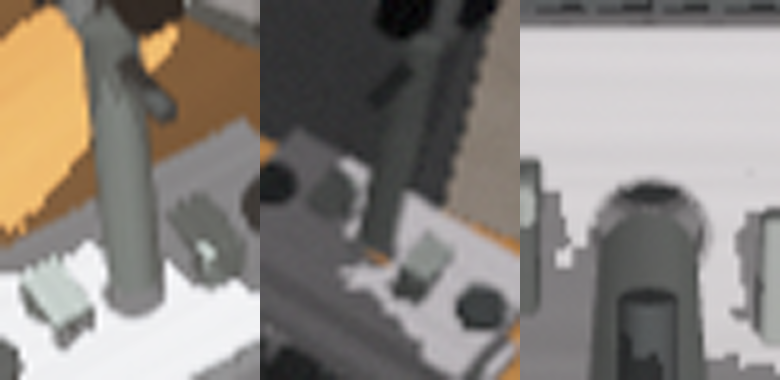

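Emit:
{"method": "arm_command", "body": {
  "steps": [
    {"hand": 0,"travel": [0.001,0.008,0.001],"rotation": [0.002,0,-0.004]},
    {"hand": 0,"travel": [0,0.008,0],"rotation": [0,0,0]},
    {"hand": 0,"travel": [0,0.008,0],"rotation": [0,0,0]},
    {"hand": 0,"travel": [0,0.008,0],"rotation": [0,0,0]}
  ]
}}

```text
time: 10.15
eef_pos: [0.4527, 0.203, 0.236]
tcp_rot: [-0.703, 0.065, -0.07, 0.705]
contact_force: [-2.7, -0.1, 10.5]
opening: 0.129
```

```bash
python3 -c "
from h import *
rel([0.4507,0.2025,0.235],79.0)"
```

```text
t 10.15 pos [0.4527 0.203  0.236 ] yawz 79.03 tilt 0.38 F [-2.7 -0.1 10.5] tau [-0.23  0.62 -0.02] op 0.129
travel units [-0.0063  0.0032 -0.003 ] rot y 0.001
rotvec/30deg [-0.0046  0.001   0.0118]
```

Emit:
{"method": "arm_command", "body": {
  "steps": [
    {"hand": 0,"travel": [-0.003,-0.01,-0.001],"rotation": [0,0,0]},
    {"hand": 0,"travel": [-0.003,0,-0.001],"rotation": [-0.004,0,0.01]},
    {"hand": 0,"travel": [0,0,0],"rotation": [0,0,0]}
  ]
}}

```text
time: 10.52
eef_pos: [0.4506, 0.2028, 0.2388]
tcp_rot: [-0.704, 0.067, -0.068, 0.704]
contact_force: [-0.2, 0.3, -1.3]
opening: 0.125
```

```bash
cat > look.py <<'E'
from h import *
import sys
k=sys.argv[1]
rel([0.4507,0.2025,0.235],79.0)
for n in['side','scene','wrist']:
    p,d=ctrl.read_camera(n); cv2.imwrite(f'pics/{n}{k}.png',p)
p=cv2.imread(f'pics/side{k}.png'); q=cv2.imread(f'pics/scene{k}.png'); w=cv2.imread(f'pics/wrist{k}.png')
cv2.imwrite(f'pics/c{k}.png',np.hstack([cv2.resize(a,(260,380),interpolation=cv2.INTER_CUBIC) for a in (q[290:350,270:311],p[205:265,395:436],w[190:265,303:354])]))
rel([0.4507,0.2025,0.235],79.0)
E
python3 look.py 7
```

```text
t 10.525 pos [0.4506 0.2028 0.2388] yawz 79.03 tilt 0.04 F [-0.2  0.3 -1.3] tau [ 0.02 -0.02  0.01] op 0.125
travel units [ 0.0004  0.0125 -0.0008] rot y 0.001
rotvec/30deg [-0.0004  0.0011  0.0012]
t 10.675 pos [0.4507 0.2028 0.2388] yawz 79.03 tilt 0.04 F [-0.1 -0.3 -1.9] tau [-0.01 -0.03 -0.01] op 0.126
travel units [ 0.0003  0.0126 -0.0009] rot y 0.001
rotvec/30deg [-0.0004  0.0011  0.0013]
```

View pics/c7.png

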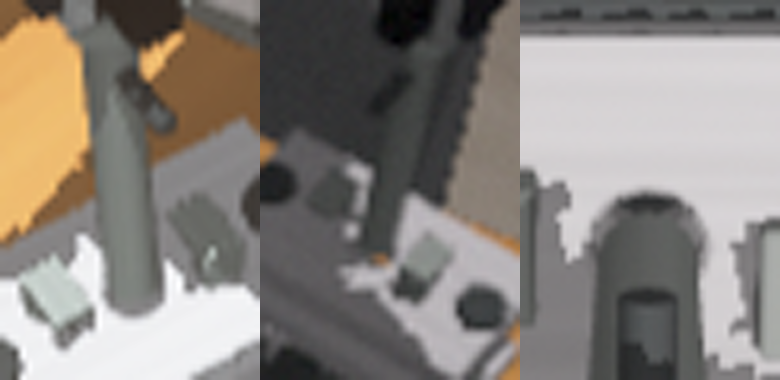

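Run:
```python
from h import *
w=cv2.imread('pics/wrist7.png'); c=ctrl.camera_params('wrist'); T=np.array(c['tool_from_camera'])
x0,y0,k=300,190,10
q=cv2.resize(w[y0:y0+60,x0:x0+60],None,fx=k,fy=k,interpolation=cv2.INTER_CUBIC); q0=q.copy()
t=np.linspace(0,2*np.pi,100)
def circ(x,y,z,r,col):
    P=np.stack([x+r*np.cos(t),0*t+y,z+r*np.sin(t)],-1); uv=proj(P,c,T); cv2.polylines(q,[((uv-[x0,y0]+.5)*k).astype(int)],True,col,1)
circ(-.0015,.2388-.108,0.0003,.00675,(0,0,255))  # bore guess
circ(-.0015,.128,0,.005,(0,255,0)); circ(-.0015,.1265,0,.006,(0,255,0)); circ(-.0015,.10,0,.006,(255,0,0))
cv2.imwrite('pics/w7a.png',np.hstack([cv2.resize(q0,(390,390)),cv2.resize(q,(390,390))])); cv2.imwrite('pics/w7b.png',q)
```

```text
(no output)
```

View pics/w7b.png

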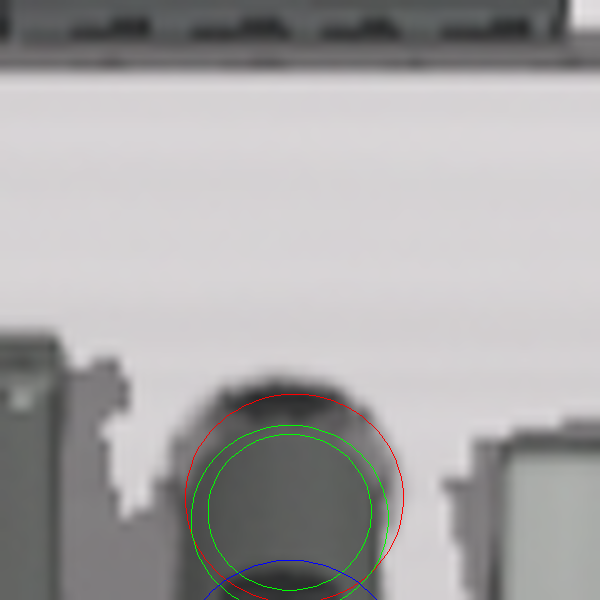

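View pics/w7a.png

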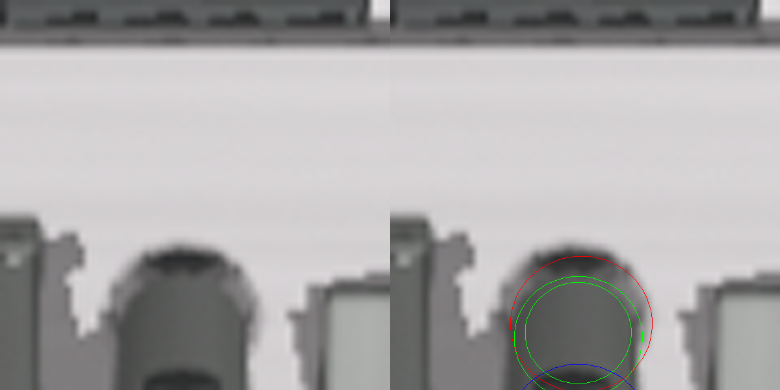

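Emit:
{"method": "arm_command", "body": {
  "steps": [
    {"hand": 0,"travel": [0,0.004,0.0015],"rotation": [0,0,0]},
    {"hand": 0,"travel": [0,0.004,0],"rotation": [0,0,0]}
  ]
}}

```text
time: 10.92
eef_pos: [0.4507, 0.2032, 0.2361]
tcp_rot: [-0.704, 0.067, -0.068, 0.704]
contact_force: [-0.0, 0.5, -1.2]
opening: 0.13
```

```bash
python3 -c "
from h import *
rel([0.4507,0.2025,0.235],79.0)"
```

```text
t 10.925 pos [0.4507 0.2032 0.2361] yawz 79.03 tilt 0.03 F [-0.   0.5 -1.2] tau [ 0.   -0.   -0.03] op 0.13
travel units [ 0.0004  0.0036 -0.0024] rot y 0.001
rotvec/30deg [-0.0003  0.001   0.0009]
```

No contact at the height that earlier gave 10 N. Continue.

Emit:
{"method": "arm_command", "body": {
  "steps": [
    {"hand": 0,"travel": [0,0.005,0],"rotation": [0,0,0]},
    {"hand": 0,"travel": [0,0.005,0],"rotation": [0,0,0]}
  ]
}}

```text
time: 11.18
eef_pos: [0.4507, 0.2032, 0.2327]
tcp_rot: [-0.704, 0.068, -0.068, 0.704]
contact_force: [-0.7, 0.1, -1.4]
opening: 0.131
```

```bash
python3 -c "
from h import *
rel([0.4507,0.203,0.235],79.0)"
```

```text
t 11.175 pos [0.4507 0.2032 0.2327] yawz 79.03 tilt 0.01 F [-0.7  0.1 -1.4] tau [-0.04  0.04  0.06] op 0.131
travel units [ 0.0003 -0.0077 -0.0006] rot y 0.001
rotvec/30deg [-0.      0.001   0.0004]
```

Emit:
{"method": "arm_command", "body": {
  "steps": [
    {"hand": 0,"travel": [0,0.01,0],"rotation": [0,0,0]},
    {"hand": 0,"travel": [0,0.01,0],"rotation": [0,0,0]},
    {"hand": 0,"travel": [0,0.01,0],"rotation": [0,0,0]},
    {"hand": 0,"travel": [0,0.01,0],"rotation": [0,0,0]}
  ]
}}

```text
time: 11.68
eef_pos: [0.4507, 0.2032, 0.2198]
tcp_rot: [-0.704, 0.067, -0.068, 0.704]
contact_force: [0.6, 0.6, -1.9]
opening: 0.129
```

```bash
python3 -c "
from h import *
rel([0.4507,0.2032,0.21],79.0)"
```

```text
t 11.675 pos [0.4507 0.2032 0.2198] yawz 79.04 tilt 0.01 F [ 0.6  0.6 -1.9] tau [-0.05 -0.04 -0.01] op 0.129
travel units [0.0001 0.0328 0.    ] rot y 0.001
rotvec/30deg [-0.0001  0.0012  0.0005]
```

Emit:
{"method": "arm_command", "body": {
  "steps": [
    {"hand": 0,"travel": [0,0.01,0],"rotation": [0,0,0]},
    {"hand": 0,"travel": [0,0.01,0],"rotation": [0,0,0]},
    {"hand": 0,"travel": [0,0.01,0],"rotation": [0,0,0]},
    {"hand": 0,"travel": [0,0.008,0],"rotation": [0,0,0]},
    {"hand": 0,"travel": [0,0.006,0],"rotation": [0,0,0]}
  ]
}}

```text
time: 12.3
eef_pos: [0.4506, 0.2032, 0.2055]
tcp_rot: [0.704, -0.068, 0.068, -0.704]
contact_force: [-0.8, -0.5, -1.7]
opening: 0.131
```

```bash
python3 -c "
from h import *
rel([0.4507,0.2032,0.1605],79.0)"
```

```text
t 12.3 pos [0.4506 0.2032 0.2055] yawz 79.03 tilt 0.01 F [-0.8 -0.5 -1.7] tau [-0.01 -0.01  0.02] op 0.131
travel units [4.000e-04 1.501e-01 1.000e-04] rot y 0.001
rotvec/30deg [ 0.0001  0.0009 -0.0002]
```

Emit:
{"method": "arm_command", "body": {
  "steps": [
    {"hand": 0,"travel": [0,0.008,0],"rotation": [0,0,0]},
    {"hand": 0,"travel": [0,0.008,0],"rotation": [0,0,0]},
    {"hand": 0,"travel": [0,0.008,0],"rotation": [0,0,0]},
    {"hand": 0,"travel": [0,0.008,0],"rotation": [0,0,0]}
  ]
}}

```text
time: 12.8
eef_pos: [0.4507, 0.2032, 0.1955]
tcp_rot: [-0.704, 0.067, -0.068, 0.704]
contact_force: [0.0, 0.1, -1.9]
opening: 0.126
```

```bash
python3 -c "
from h import *
rel([0.4507,0.2032,0.1605],79.0)"
```

```text
t 12.8 pos [0.4507 0.2032 0.1955] yawz 79.03 tilt 0.02 F [ 0.   0.1 -1.9] tau [-0.01  0.01 -0.01] op 0.126
travel units [-1.000e-04  1.165e-01  0.000e+00] rot y 0.001
rotvec/30deg [-0.0001  0.001   0.0006]
```

Emit:
{"method": "arm_command", "body": {
  "steps": [
    {"hand": 0,"travel": [0,0.01,0],"rotation": [0,0,0]},
    {"hand": 0,"travel": [0,0.01,0],"rotation": [0,0,0]},
    {"hand": 0,"travel": [0,0.01,0],"rotation": [0,0,0]},
    {"hand": 0,"travel": [0,0.01,0],"rotation": [0,0,0]},
    {"hand": 0,"travel": [0,0.008,0],"rotation": [0,0,0]}
  ]
}}

```text
time: 13.42
eef_pos: [0.4507, 0.2032, 0.18]
tcp_rot: [0.704, -0.068, 0.068, -0.704]
contact_force: [-0.1, -0.2, -1.5]
opening: 0.131
```

```bash
python3 -c "
from h import *
rel([0.4507,0.2032,0.1605],79.0)"
```

```text
t 13.425 pos [0.4507 0.2032 0.18  ] yawz 79.03 tilt 0.01 F [-0.1 -0.2 -1.5] tau [0.   0.02 0.  ] op 0.131
travel units [0.     0.0648 0.0001] rot y 0.001
rotvec/30deg [-0.      0.0009  0.0003]
```

Emit:
{"method": "arm_command", "body": {
  "steps": [
    {"hand": 0,"travel": [0,0.008,0],"rotation": [0,0,0]},
    {"hand": 0,"travel": [0,0.008,0],"rotation": [0,0,0]},
    {"hand": 0,"travel": [0,0.008,0],"rotation": [0,0,0]},
    {"hand": 0,"travel": [0,0.008,0],"rotation": [0,0,0]}
  ]
}}

```text
time: 13.92
eef_pos: [0.4507, 0.2032, 0.1697]
tcp_rot: [-0.704, 0.067, -0.068, 0.704]
contact_force: [0.4, 0.6, -0.5]
opening: 0.126
```

```bash
python3 look.py 8
```

```text
t 13.925 pos [0.4507 0.2032 0.1697] yawz 79.03 tilt 0.01 F [ 0.4  0.6 -0.5] tau [-0.01  0.01 -0.  ] op 0.126
travel units [ 0.0004 -0.2176 -0.0023] rot y 0.001
rotvec/30deg [-0.0001  0.001   0.0004]
t 14.075 pos [0.4506 0.2032 0.1697] yawz 79.03 tilt 0.01 F [-0.6  0.4 -1.2] tau [ 0.03 -0.03 -0.01] op 0.13
travel units [ 0.0007 -0.2177 -0.0022] rot y 0.001
rotvec/30deg [ 0.0002  0.001  -0.0002]
```

View pics/c8.png

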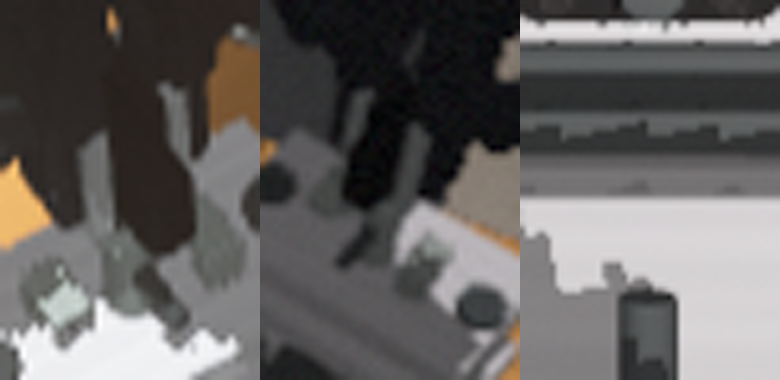

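Emit:
{"method": "arm_command", "body": {
  "steps": [
    {"hand": 0,"travel": [0,0.007,0],"rotation": [0,0,0]},
    {"hand": 0,"travel": [0,0.007,0],"rotation": [0,0,0]},
    {"hand": 0,"travel": [0,0.007,0],"rotation": [0,0,0]}
  ]
}}

```text
time: 14.45
eef_pos: [0.4511, 0.2033, 0.1642]
tcp_rot: [-0.704, 0.067, -0.068, 0.704]
contact_force: [-1.4, -1.0, 1.9]
opening: 0.131
```

```bash
python3 -c "
from h import *
rel([0.4507,0.2032,0.159],79.0)"
```

```text
t 14.45 pos [0.4511 0.2033 0.1642] yawz 79.04 tilt 0.05 F [-1.4 -1.   1.9] tau [-0.13  0.33 -0.02] op 0.131
travel units [-0.0014  0.0173 -0.0005] rot y 0.001
rotvec/30deg [-0.0004  0.0012  0.0018]
```

Emit:
{"method": "arm_command", "body": {
  "steps": [
    {"hand": 0,"travel": [-0.001,0.008,0],"rotation": [0,0,0.001]},
    {"hand": 0,"travel": [-0.001,0.008,0],"rotation": [0,0,0.001]},
    {"hand": 0,"travel": [-0.001,0.008,0],"rotation": [0,0,0.001]}
  ]
}}

```text
time: 14.82
eef_pos: [0.4513, 0.2035, 0.1592]
tcp_rot: [0.704, -0.067, 0.068, -0.704]
contact_force: [-2.4, -1.4, 6.0]
opening: 0.134
```

```bash
python3 -c "
from h import *
rel([0.4507,0.2032,0.159],79.0)"
```

```text
t 14.825 pos [0.4513 0.2035 0.1592] yawz 79.06 tilt 0.07 F [-2.4 -1.4  6. ] tau [-0.33  0.57  0.  ] op 0.134
travel units [-0.0019  0.0008 -0.0012] rot y 0.002
rotvec/30deg [-0.0001  0.0021  0.0024]
```

Emit:
{"method": "arm_command", "body": {
  "steps": [
    {"hand": 0,"travel": [-0.003,0.007,-0.001],"rotation": [0,0,0.002]}
  ]
}}

```text
time: 14.95
eef_pos: [0.4511, 0.2034, 0.1583]
tcp_rot: [-0.704, 0.067, -0.068, 0.704]
contact_force: [-1.8, -0.7, 7.3]
opening: 0.128
```

```bash
python3 -c "
from h import *
rel([0.4507,0.2032,0.159],79.0)"
```

```text
t 14.95 pos [0.4511 0.2034 0.1583] yawz 79.07 tilt 0.11 F [-1.8 -0.7  7.3] tau [-0.22  0.48 -0.01] op 0.128
travel units [-0.0013 -0.0023 -0.001 ] rot y 0.002
rotvec/30deg [-0.0008  0.0024  0.0036]
```

Emit:
{"method": "arm_command", "body": {
  "steps": [
    {"hand": 0,"travel": [0,0.003,-0.0006],"rotation": [0,0.2,0]},
    {"hand": 0,"travel": [0,0.003,-0.0006],"rotation": [0,0.2,0]}
  ]
}}

```text
time: 15.2
eef_pos: [0.4512, 0.2032, 0.1584]
tcp_rot: [-0.693, 0.142, -0.143, 0.693]
contact_force: [-4.0, -0.2, 7.3]
opening: 0.131
```

```bash
python3 -c "
from h import *
rel([0.4507,0.2032,0.158],-11)"
```

```text
t 15.2 pos [0.4512 0.2032 0.1584] yawz 66.74 tilt 0.06 F [-4.  -0.2  7.3] tau [-0.2   0.72  0.05] op 0.131
travel units [-0.0014  0.0014 -0.0008] rot y 2.591
rotvec/30deg [-2.0000e-03  2.5912e+00  1.1000e-03]
```

Emit:
{"method": "arm_command", "body": {
  "steps": [
    {"hand": 0,"travel": [-0.0025,0.003,-0.0012],"rotation": [0,0.2,0]},
    {"hand": 0,"travel": [-0.001,0.003,-0.001],"rotation": [0,0.2,0]}
  ]
}}

```text
time: 15.45
eef_pos: [0.4508, 0.2031, 0.1587]
tcp_rot: [-0.673, 0.215, -0.217, 0.673]
contact_force: [-2.6, -1.3, 6.8]
opening: 0.13
```

```bash
python3 -c "
from h import *
rel([0.4507,0.2032,0.158],-11)"
```

```text
t 15.45 pos [0.4508 0.2031 0.1587] yawz 54.38 tilt 0.17 F [-2.6 -1.3  6.8] tau [-0.29  0.62  0.03] op 0.13
travel units [-0.0003  0.0025  0.0001] rot y 2.179
rotvec/30deg [-0.0049  2.1792  0.0032]
```

Emit:
{"method": "arm_command", "body": {
  "steps": [
    {"hand": 0,"travel": [-0.0015,0.0045,-0.001],"rotation": [-0.002,0.2,0.002]},
    {"hand": 0,"travel": [-0.001,0.004,-0.001],"rotation": [0,0.2,0]},
    {"hand": 0,"travel": [-0.001,0.004,-0.001],"rotation": [0,0.2,0]}
  ]
}}

```text
time: 15.82
eef_pos: [0.4503, 0.203, 0.1585]
tcp_rot: [0.63, -0.321, 0.323, -0.629]
contact_force: [-3.3, -2.9, 7.3]
opening: 0.126
```

```bash
python3 -c "
from h import *
rel([0.4507,0.2032,0.158],-11)"
```

```text
t 15.825 pos [0.4503 0.203  0.1585] yawz 35.84 tilt 0.19 F [-3.3 -2.9  7.3] tau [-0.39  0.61  0.03] op 0.126
travel units [0.0003 0.0016 0.0016] rot y 1.561
rotvec/30deg [-0.0038  1.5615  0.0052]
```

Emit:
{"method": "arm_command", "body": {
  "steps": [
    {"hand": 0,"travel": [0,0.004,-0.003],"rotation": [-0.002,0.2,0.003]},
    {"hand": 0,"travel": [0,0.004,-0.0015],"rotation": [0,0.2,0]},
    {"hand": 0,"travel": [0,0.004,-0.0015],"rotation": [0,0.2,0]}
  ]
}}

```text
time: 16.2
eef_pos: [0.45, 0.2024, 0.1585]
tcp_rot: [-0.569, 0.418, -0.42, 0.57]
contact_force: [-2.8, -0.2, 7.4]
opening: 0.128
```

```bash
python3 -c "
from h import *
rel([0.4507,0.2032,0.158],-11)"
```

```text
t 16.2 pos [0.45   0.2024 0.1585] yawz 17.27 tilt 0.19 F [-2.8 -0.2  7.4] tau [-0.22  0.72  0.07] op 0.128
travel units [-0.0018  0.0016  0.0029] rot y 0.942
rotvec/30deg [-0.0058  0.9425  0.0022]
```

Emit:
{"method": "arm_command", "body": {
  "steps": [
    {"hand": 0,"travel": [0,0.004,-0.002],"rotation": [-0.003,0.2,0.001]},
    {"hand": 0,"travel": [0,0.004,-0.0015],"rotation": [0,0.2,0]},
    {"hand": 0,"travel": [0,0.004,-0.0015],"rotation": [0,0.2,0]}
  ]
}}

```text
time: 16.58
eef_pos: [0.4496, 0.2023, 0.1584]
tcp_rot: [0.494, -0.505, 0.507, -0.495]
contact_force: [-2.2, -1.6, 7.8]
opening: 0.128
```

```bash
python3 -c "
from h import *
rel([0.4507,0.2032,0.158],-11)"
```

```text
t 16.575 pos [0.4496 0.2023 0.1584] yawz -1.29 tilt 0.16 F [-2.2 -1.6  7.8] tau [-0.26  0.7   0.04] op 0.128
travel units [-0.0029  0.0013  0.0037] rot y 0.324
rotvec/30deg [-0.0052  0.3237  0.0015]
```

Emit:
{"method": "arm_command", "body": {
  "steps": [
    {"hand": 0,"travel": [0.001,0.003,-0.0015],"rotation": [-0.003,0.15,0]},
    {"hand": 0,"travel": [0,0.003,-0.001],"rotation": [0,0.1,0]}
  ]
}}

```text
time: 16.82
eef_pos: [0.4495, 0.2023, 0.1587]
tcp_rot: [0.459, -0.537, 0.539, -0.459]
contact_force: [-2.9, 0.0, 7.1]
opening: 0.129
```

```bash
python3 -c "
from h import *
rel([0.4507,0.2032,0.158],-11)"
```

```text
t 16.825 pos [0.4495 0.2023 0.1587] yawz -9.04 tilt 0.13 F [-2.9  0.   7.1] tau [-0.3   0.7   0.03] op 0.129
travel units [-0.0036  0.0024  0.0036] rot y 0.065
rotvec/30deg [-0.0041  0.0655  0.0009]
```

Emit:
{"method": "arm_command", "body": {
  "steps": [
    {"hand": 0,"travel": [0,0.004,-0.001],"rotation": [-0.003,0.06,0]},
    {"hand": 0,"travel": [0,0.003,0],"rotation": [0,0.05,0]}
  ]
}}

```text
time: 17.08
eef_pos: [0.4495, 0.2024, 0.1587]
tcp_rot: [0.443, -0.551, 0.552, -0.443]
contact_force: [-4.0, -1.1, 5.8]
opening: 0.133
```

```bash
python3 -c "
from h import *
rel([0.4507,0.2032,0.158],-11)"
```

```text
t 17.075 pos [0.4495 0.2024 0.1587] yawz -12.42 tilt 0.07 F [-4.  -1.1  5.8] tau [-0.29  0.8   0.01] op 0.133
travel units [-0.0036  0.0023  0.0033] rot y -0.047
rotvec/30deg [-0.0009 -0.0472  0.0022]
```

Emit:
{"method": "arm_command", "body": {
  "steps": [
    {"hand": 0,"travel": [-0.001,0.003,-0.001],"rotation": [0,0.07,0]},
    {"hand": 0,"travel": [-0.001,0.003,-0.001],"rotation": [0,0.07,0]}
  ]
}}

```text
time: 17.32
eef_pos: [0.4487, 0.2029, 0.1587]
tcp_rot: [0.424, -0.567, 0.568, -0.421]
contact_force: [-5.2, -1.1, 7.4]
opening: 0.129
```

```bash
python3 look.py 9
```

```text
t 17.325 pos [0.4487 0.2029 0.1587] yawz -16.63 tilt 0.19 F [-5.2 -1.1  7.4] tau [-0.36  0.71  0.32] op 0.129
travel units [ 2.000e-04 -2.544e-01  6.500e-03] rot y -3.188
rotvec/30deg [ 0.0064 -3.1878  0.0035]
t 17.475 pos [0.4488 0.2029 0.1587] yawz -16.55 tilt 0.19 F [-5.  -1.2  8.1] tau [-0.37  0.74  0.23] op 0.132
travel units [ 0.0003 -0.2544  0.0065] rot y -3.185
rotvec/30deg [ 0.006  -3.1851  0.0039]
```

View pics/wrist9.png

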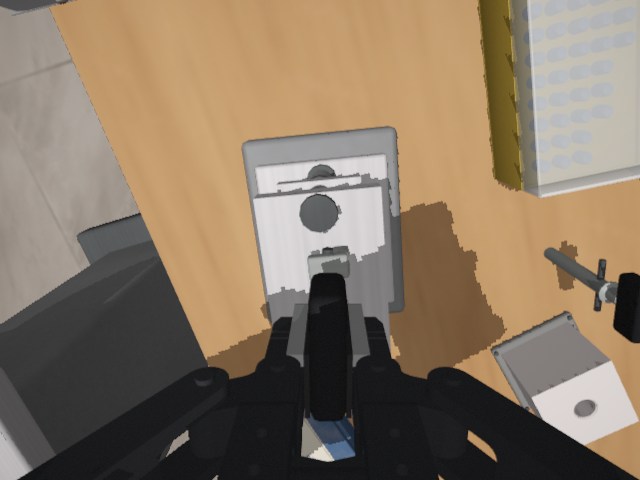

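View pics/c9.png

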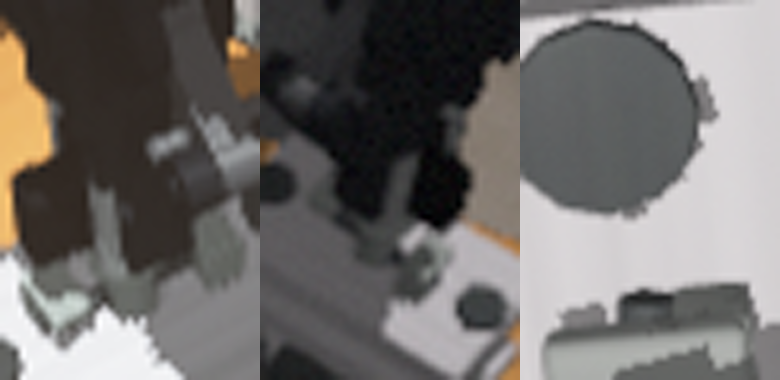

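Emit:
{"method": "arm_command", "body": {
  "steps": [
    {"hand": 0,"travel": [-0.001,-0.001,-0.001],"rotation": [0,0,0]},
    {"hand": 0,"travel": [-0.001,-0.001,0],"rotation": [0,0,0]},
    {"hand": 0,"travel": [0,-0.001,0],"rotation": [0,0,0]}
  ]
}}

```text
time: 17.85
eef_pos: [0.4486, 0.203, 0.1593]
tcp_rot: [0.425, -0.565, 0.568, -0.422]
contact_force: [-0.8, -1.4, 0.7]
opening: 0.127
```

```bash
python3 -c "
from h import *
rel([0.4487,0.2029,0.16],-12)"
```

```text
t 17.85 pos [0.4486 0.203  0.1593] yawz -16.43 tilt 0.3 F [-0.8 -1.4  0.7] tau [-0.24  0.08  0.12] op 0.127
travel units [ 0.0003 -0.0024  0.0006] rot y -0.148
rotvec/30deg [-0.0008 -0.1476  0.0098]
```

Emit:
{"method": "arm_command", "body": {
  "steps": [
    {"hand": 0.5,"travel": [0,0,0],"rotation": [0,0,0]},
    {"hand": 0.5,"travel": [0,0,0],"rotation": [0,0,0]},
    {"hand": 0.5,"travel": [0,0,0],"rotation": [0,0,0]},
    {"hand": 0.5,"travel": [0,0,0],"rotation": [0,0,0]}
  ]
}}

```text
time: 18.35
eef_pos: [0.4486, 0.2036, 0.1583]
tcp_rot: [0.423, -0.566, 0.567, -0.422]
contact_force: [-1.0, -0.4, 0.9]
opening: 0.501
```

```bash
python3 look.py 10
```

```text
t 18.35 pos [0.4486 0.2036 0.1583] yawz -16.56 tilt 0.15 F [-1.  -0.4  0.9] tau [-0.   -0.01  0.01] op 0.501
travel units [ 0.0023 -0.2557  0.0077] rot y -3.185
rotvec/30deg [ 0.0037 -3.1854  0.004 ]
t 18.5 pos [0.4486 0.2036 0.1584] yawz -16.56 tilt 0.15 F [0.4 0.1 0.1] tau [ 0.02 -0.01 -0.04] op 0.497
travel units [ 0.0022 -0.2554  0.0077] rot y -3.185
rotvec/30deg [ 0.0039 -3.1853  0.0042]
```

View pics/wrist10.png

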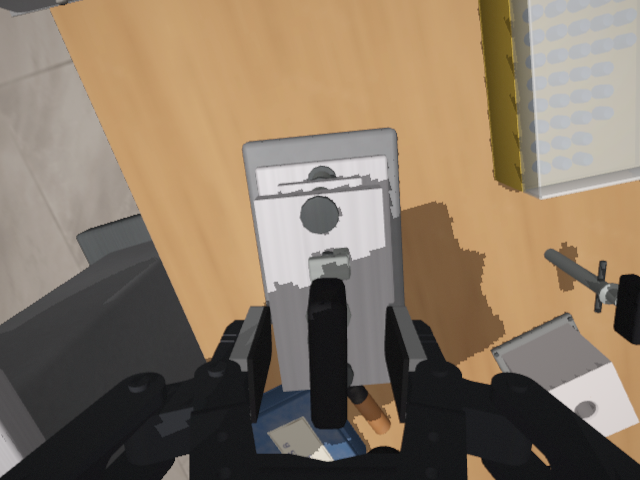

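Released, and the bar stays down between the open pads. I'll raise the gripper straight up.

Emit:
{"method": "arm_command", "body": {
  "steps": [
    {"hand": 0.5,"travel": [0,-0.03,0],"rotation": [0,0,0]},
    {"hand": 0.5,"travel": [0,-0.07,0],"rotation": [0,0,0]},
    {"hand": 0.5,"travel": [0,-0.12,0],"rotation": [0,0,0]},
    {"hand": 0.5,"travel": [0,-0.15,0],"rotation": [0,0,0]},
    {"hand": 0.5,"travel": [0,-0.1,0],"rotation": [0,0,0]},
    {"hand": 0.5,"travel": [0,0,0],"rotation": [0,0,0]}
  ]
}}

```text
time: 19.25
eef_pos: [0.4487, 0.204, 0.3065]
tcp_rot: [0.423, -0.566, 0.568, -0.423]
contact_force: [0.3, -0.0, 0.3]
opening: 0.498
```

Run:
```python
from h import *
for n in['side','scene','wrist']:
    c,T=cam(n); p,d=ctrl.read_camera(n); cv2.imwrite(f'pics/{n}11.png',p); X=cloud(d,c,T)
    m=(p.max(2)<80)&(X[...,2]>.157)&(X[...,2]<.172)&(abs(X[...,0]-.45)<.04)&(abs(X[...,1]-.203)<.04)
    b=X[m]; print(n,len(b))
    if len(b)>10: print('top z',np.percentile(b[:,2],[5,50,95]).round(4),cv2.minAreaRect((b[:,:2]*1000).astype(np.float32)))
    if n!='wrist': 
        for t in ["objective_canister","oil_dropper","lab_timer"]:
            for r in ctrl.masks_of(n,t): print(t,r['score'],r['at'],np.median(X[r['region']&(d>0)],0).round(3))
rel([0.4487,0.2029,0.16],-12)
p=cv2.imread('pics/side11.png'); q=cv2.imread('pics/scene11.png')
cv2.imwrite('pics/c11.png',np.hstack([cv2.resize(a,(390,480),interpolation=cv2.INTER_CUBIC) for a in (q[290:388,250:330],p[195:293,370:450])]))
```

```text
side 150
top z [0.158  0.1626 0.1649] ((451.9200744628906, 204.42233276367188), (45.348182678222656, 12.707733154296875), 71.36099243164062)
objective_canister 0.56 [322.5, 227.1] [0.447 0.007 0.048]
lab_timer 0.67 [333.5, 209.5] [ 0.378 -0.011  0.042]
scene 290
top z [0.1581 0.1633 0.165 ] ((447.3755798339844, 204.0350341796875), (45.25177001953125, 11.3067045211792), 72.99213409423828)
objective_canister 0.57 [382.8, 288.3] [0.429 0.007 0.055]
lab_timer 0.69 [419.9, 309.9] [ 0.375 -0.012  0.033]
wrist 1263
top z [0.1623 0.1643 0.1656] ((449.0159606933594, 203.82537841796875), (45.40507888793945, 11.76541519165039), 73.30271911621094)
t 19.7 pos [0.4471 0.2036 0.3017] yawz -16.57 tilt 0.48 F [-0.3 -0.1 -0.2] tau [0.   0.01 0.01] op 0.503
travel units [-0.0021  0.4722  0.0087] rot y -0.152
rotvec/30deg [ 0.0118 -0.1524  0.0107]
```

View pics/c11.png

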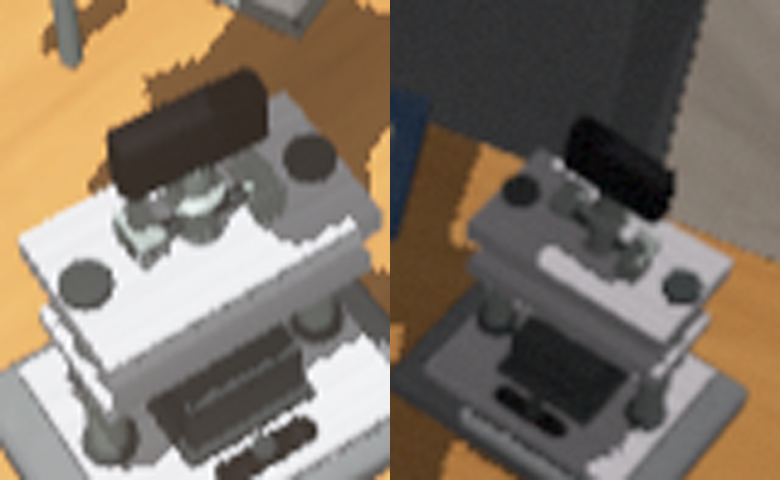

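View pics/wrist11.png

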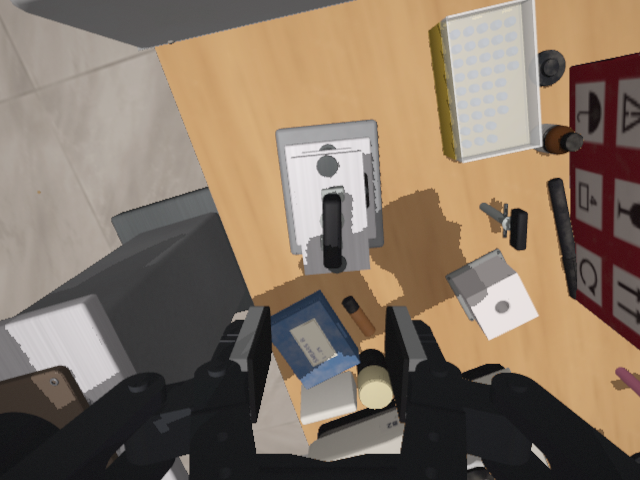

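Emit:
{"method": "arm_command", "body": {
  "steps": [
    {"hand": 0.5,"travel": [0,-0.02,0],"rotation": [0,0,0]},
    {"hand": 0.5,"travel": [0,0,0],"rotation": [0,0,0]},
    {"hand": 0.5,"travel": [0,0,0],"rotation": [0,0,0]}
  ]
}}

```text
time: 20.08
eef_pos: [0.4471, 0.2036, 0.3076]
tcp_rot: [-0.426, 0.567, -0.566, 0.42]
contact_force: [-0.0, 0.8, -1.3]
opening: 0.498
```

Run:
```python
from h import *
c,T=cam('wrist'); p,d=ctrl.read_camera('wrist'); X=cloud(d,c,T)
m=(p.max(2)<80)&(X[...,2]>.157)&(X[...,2]<.172)&(abs(X[...,0]-.45)<.04)&(abs(X[...,1]-.203)<.04); b=X[m]
print(np.median(b[:,2]),cv2.minAreaRect((b[:,:2]*1000).astype(np.float32)))
rel([0.4487,0.2029,0.16],-12)
print(ctrl.sign_off())
```

```text
0.16433998381574827 ((448.7246398925781, 203.98049926757812), (45.534488677978516, 11.314667701721191), 73.62469482421875)
t 20.125 pos [0.4471 0.2036 0.3077] yawz -16.57 tilt 0.51 F [ 0.1 -0.1 -0.6] tau [-0.02  0.02  0.04] op 0.499
travel units [-0.0023  0.4924  0.0089] rot y -0.152
rotvec/30deg [ 0.0127 -0.1524  0.0113]
the job is handed in; nothing more can be done
None
```

The plunger is locked under the two hooks, and I handed the job in at about 20 s, well inside the 72 s limit. No verdict is reported.

**What I did:** I gripped the black plunger by its bar, lifted it out of the white block and lowered it through the top plate, guide plate and die. I then pressed it about 6 mm into the spring. From there I turned it clockwise about 95° until I felt the stop, let the spring load settle onto the hooks, opened the gripper and backed off straight up.

**Last checks:**
- **Height:** the bar top reads 0.164 m, which puts the tip at about 32.5 mm. It did not change between the two pictures taken after release.
- **Bar direction:** it is about 6° (0.1 rad) from the press's y axis, within the 0.5 rad allowed. The tool turned about 5° more than a quarter turn before I felt the stop.
- **Gripper:** it stands about 15 cm above the bar and touches nothing.
- **Other items:** the canister and timer read as before, within about 3 mm. The network did not find the dropper in the last scene and side pictures. It is still standing in the last wrist picture, but I did not measure its position there.

**What went less well:** the first try at the top plate landed on the bore's rim, with a wrist force of about 10 N. I backed off, shifted about half a millimetre, and the plunger then went in freely. Readings showed at most about 8 N vertically after that. I could not read the contact force between plunger and press directly, only the wrist force.

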